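# Move the fixings to the new rack in the same order

## Task

The tin of washers, the jar of hooks, the screw case and the tack pot stand in a row in the old grey bins; move them into the four free bays of the new wooden rack, one to a bay, in the same order from left to right as they have now. Stand each upright and flat on the floor of its bay without letting any tip over. The reel of fuse wire already in the rack stays where it is; the row simply skips its bay.

Things in the scene. Friction and masses are not known exactly. Their poses are not given: they have to be found in the camera images.
- washer_tin_center (a point): centre of the tin of washers: round bare-steel tin with a flat steel lid, 48 mm in diameter (49 mm over the lid, the top 14 mm), 66 mm tall, about 160 g. The origin is on its axis half-way up; z is its upright axis.
- hook_jar_center (a point): centre of the jar of brass cup hooks: round clear glass jar with a black screw lid; the glass is 48 mm in diameter and 66 mm tall, the lid on it 43 mm in diameter; 84 mm tall in all, about 180 g. The origin is on its axis half-way up; z is its upright axis.
- screw_case_center (a point): centre of the screw case: upright rectangular cream plastic case with a grey panel on its lid, 36 mm (its x) by 50 mm (its y) by 76 mm tall, about 120 g. It stands with its x within 0.12 rad of its bin's x. The origin is its middle, half-way up; z is its upright axis.
- tack_pot_center (a point): centre of the tack pot: round turned pot of dark wood with a domed lid and a small knob on top; 46 mm in diameter up to 56 mm height, lid above it, 74 mm tall to the tip of the knob, about 110 g. The origin is on its axis half-way up; z is its upright axis.
- washer_bin: the bin the tin of washers starts in: one of four identical square grey plastic bins in a row, 70 mm apart, in a dark-wood drawer tray (86 x 300 mm, rim 12 mm high), all fixed. Bin 68 x 68 x 13 mm, floor 3 mm, walls 2 mm; its rim is 17 mm above the counter. Origin: centre of its underside, 4 mm above the counter; y along the row (left seen from the robot), x away from the robot, z up.
- jar_bin: the bin the jar of hooks starts in: one of four identical square grey plastic bins in a row, 70 mm apart, in a dark-wood drawer tray (86 x 300 mm, rim 12 mm high), all fixed. Bin 68 x 68 x 13 mm, floor 3 mm, walls 2 mm; its rim is 17 mm above the counter. Origin: centre of its underside, 4 mm above the counter; y along the row (left seen from the robot), x away from the robot, z up.
- case_bin: the bin the screw case starts in: one of four identical square grey plastic bins in a row, 70 mm apart, in a dark-wood drawer tray (86 x 300 mm, rim 12 mm high), all fixed. Bin 68 x 68 x 13 mm, floor 3 mm, walls 2 mm; its rim is 17 mm above the counter. Origin: centre of its underside, 4 mm above the counter; y along the row (left seen from the robot), x away from the robot, z up.
- pot_bin: the bin the tack pot starts in: one of four identical square grey plastic bins in a row, 70 mm apart, in a dark-wood drawer tray (86 x 300 mm, rim 12 mm high), all fixed. Bin 68 x 68 x 13 mm, floor 3 mm, walls 2 mm; its rim is 17 mm above the counter. Origin: centre of its underside, 4 mm above the counter; y along the row (left seen from the robot), x away from the robot, z up.
- rack: new pale-wood rack, fixed, 78 x 372 mm: five bays in a row along its y, centres at x = 0, y = -140, -70, 0, 70, 140 mm. Bay 66 (x) by 64 mm inside, floor 6 mm above the counter; lips and partitions 16 mm high, end boards 36 mm. Origin: centre of underside; y left seen from the robot, x away from it, z up. It stands before or behind the tray; each is turned up to 0.12 rad.
- reel_center (a point): centre of the reel of fuse wire: black plastic reel wound with copper wire, 46 mm in diameter, 42 mm tall, about 90 g, standing on its flange in one bay of the rack. The origin is on its axis half-way up; z is its upright axis.
There are look-alikes about, which are no part of the job. Leave any purple or white look-alike of the pot_bin alone.

How it is judged (in metres and radians):
At the end, for the whole second after the job is handed in: Each container stands upright (0.1 rad) and still on the floor of a bay of its own in the rack (within 16 mm of its centre along and across, 5 mm in height), in the left-to-right order of their old bins; the reel is upright within 15 mm of where it stood (x of washer_tin_center in the frame of rack between -0.016 and 0.016 m and z of washer_tin_center in the frame of rack between 0.034 and 0.044 m and angle between each of washer_tin_center, hook_jar_center, screw_case_center, tack_pot_center, reel_center's own z axis and vertical below 0.1 rad and linear speed of each of washer_tin, hook_jar, screw_case, tack_pot below 0.02 m/s and (y of washer_tin_center in the frame of rack between -0.156 and -0.124 m or y of washer_tin_center in the frame of rack between -0.086 and -0.054 m or y of washer_tin_center in the frame of rack between -0.016 and 0.016 m or y of washer_tin_center in the frame of rack between 0.054 and 0.086 m or y of washer_tin_center in the frame of rack between 0.124 and 0.156 m) and x of hook_jar_center in the frame of rack between -0.016 and 0.016 m and z of hook_jar_center in the frame of rack between 0.043 and 0.053 m and (y of hook_jar_center in the frame of rack between -0.156 and -0.124 m or y of hook_jar_center in the frame of rack between -0.086 and -0.054 m or y of hook_jar_center in the frame of rack between -0.016 and 0.016 m or y of hook_jar_center in the frame of rack between 0.054 and 0.086 m or y of hook_jar_center in the frame of rack between 0.124 and 0.156 m) and x of screw_case_center in the frame of rack between -0.016 and 0.016 m and z of screw_case_center in the frame of rack between 0.039 and 0.049 m and (y of screw_case_center in the frame of rack between -0.156 and -0.124 m or y of screw_case_center in the frame of rack between -0.086 and -0.054 m or y of screw_case_center in the frame of rack between -0.016 and 0.016 m or y of screw_case_center in the frame of rack between 0.054 and 0.086 m or y of screw_case_center in the frame of rack between 0.124 and 0.156 m) and x of tack_pot_center in the frame of rack between -0.016 and 0.016 m and z of tack_pot_center in the frame of rack between 0.038 and 0.048 m and (y of tack_pot_center in the frame of rack between -0.156 and -0.124 m or y of tack_pot_center in the frame of rack between -0.086 and -0.054 m or y of tack_pot_center in the frame of rack between -0.016 and 0.016 m or y of tack_pot_center in the frame of rack between 0.054 and 0.086 m or y of tack_pot_center in the frame of rack between 0.124 and 0.156 m) and ((y of washer_bin in the frame of jar_bin above 0.02 m and y of washer_tin_center in the frame of rack above -0.105 m and y of hook_jar_center in the frame of rack below -0.105 m) or (y of washer_bin in the frame of jar_bin above 0.02 m and y of washer_tin_center in the frame of rack above -0.035 m and y of hook_jar_center in the frame of rack below -0.035 m) or (y of washer_bin in the frame of jar_bin above 0.02 m and y of washer_tin_center in the frame of rack above 0.035 m and y of hook_jar_center in the frame of rack below 0.035 m) or (y of washer_bin in the frame of jar_bin above 0.02 m and y of washer_tin_center in the frame of rack above 0.105 m and y of hook_jar_center in the frame of rack below 0.105 m) or (y of jar_bin in the frame of washer_bin above 0.02 m and y of hook_jar_center in the frame of rack above -0.105 m and y of washer_tin_center in the frame of rack below -0.105 m) or (y of jar_bin in the frame of washer_bin above 0.02 m and y of hook_jar_center in the frame of rack above -0.035 m and y of washer_tin_center in the frame of rack below -0.035 m) or (y of jar_bin in the frame of washer_bin above 0.02 m and y of hook_jar_center in the frame of rack above 0.035 m and y of washer_tin_center in the frame of rack below 0.035 m) or (y of jar_bin in the frame of washer_bin above 0.02 m and y of hook_jar_center in the frame of rack above 0.105 m and y of washer_tin_center in the frame of rack below 0.105 m)) and ((y of washer_bin in the frame of case_bin above 0.02 m and y of washer_tin_center in the frame of rack above -0.105 m and y of screw_case_center in the frame of rack below -0.105 m) or (y of washer_bin in the frame of case_bin above 0.02 m and y of washer_tin_center in the frame of rack above -0.035 m and y of screw_case_center in the frame of rack below -0.035 m) or (y of washer_bin in the frame of case_bin above 0.02 m and y of washer_tin_center in the frame of rack above 0.035 m and y of screw_case_center in the frame of rack below 0.035 m) or (y of washer_bin in the frame of case_bin above 0.02 m and y of washer_tin_center in the frame of rack above 0.105 m and y of screw_case_center in the frame of rack below 0.105 m) or (y of case_bin in the frame of washer_bin above 0.02 m and y of screw_case_center in the frame of rack above -0.105 m and y of washer_tin_center in the frame of rack below -0.105 m) or (y of case_bin in the frame of washer_bin above 0.02 m and y of screw_case_center in the frame of rack above -0.035 m and y of washer_tin_center in the frame of rack below -0.035 m) or (y of case_bin in the frame of washer_bin above 0.02 m and y of screw_case_center in the frame of rack above 0.035 m and y of washer_tin_center in the frame of rack below 0.035 m) or (y of case_bin in the frame of washer_bin above 0.02 m and y of screw_case_center in the frame of rack above 0.105 m and y of washer_tin_center in the frame of rack below 0.105 m)) and ((y of washer_bin in the frame of pot_bin above 0.02 m and y of washer_tin_center in the frame of rack above -0.105 m and y of tack_pot_center in the frame of rack below -0.105 m) or (y of washer_bin in the frame of pot_bin above 0.02 m and y of washer_tin_center in the frame of rack above -0.035 m and y of tack_pot_center in the frame of rack below -0.035 m) or (y of washer_bin in the frame of pot_bin above 0.02 m and y of washer_tin_center in the frame of rack above 0.035 m and y of tack_pot_center in the frame of rack below 0.035 m) or (y of washer_bin in the frame of pot_bin above 0.02 m and y of washer_tin_center in the frame of rack above 0.105 m and y of tack_pot_center in the frame of rack below 0.105 m) or (y of pot_bin in the frame of washer_bin above 0.02 m and y of tack_pot_center in the frame of rack above -0.105 m and y of washer_tin_center in the frame of rack below -0.105 m) or (y of pot_bin in the frame of washer_bin above 0.02 m and y of tack_pot_center in the frame of rack above -0.035 m and y of washer_tin_center in the frame of rack below -0.035 m) or (y of pot_bin in the frame of washer_bin above 0.02 m and y of tack_pot_center in the frame of rack above 0.035 m and y of washer_tin_center in the frame of rack below 0.035 m) or (y of pot_bin in the frame of washer_bin above 0.02 m and y of tack_pot_center in the frame of rack above 0.105 m and y of washer_tin_center in the frame of rack below 0.105 m)) and ((y of jar_bin in the frame of case_bin above 0.02 m and y of hook_jar_center in the frame of rack above -0.105 m and y of screw_case_center in the frame of rack below -0.105 m) or (y of jar_bin in the frame of case_bin above 0.02 m and y of hook_jar_center in the frame of rack above -0.035 m and y of screw_case_center in the frame of rack below -0.035 m) or (y of jar_bin in the frame of case_bin above 0.02 m and y of hook_jar_center in the frame of rack above 0.035 m and y of screw_case_center in the frame of rack below 0.035 m) or (y of jar_bin in the frame of case_bin above 0.02 m and y of hook_jar_center in the frame of rack above 0.105 m and y of screw_case_center in the frame of rack below 0.105 m) or (y of case_bin in the frame of jar_bin above 0.02 m and y of screw_case_center in the frame of rack above -0.105 m and y of hook_jar_center in the frame of rack below -0.105 m) or (y of case_bin in the frame of jar_bin above 0.02 m and y of screw_case_center in the frame of rack above -0.035 m and y of hook_jar_center in the frame of rack below -0.035 m) or (y of case_bin in the frame of jar_bin above 0.02 m and y of screw_case_center in the frame of rack above 0.035 m and y of hook_jar_center in the frame of rack below 0.035 m) or (y of case_bin in the frame of jar_bin above 0.02 m and y of screw_case_center in the frame of rack above 0.105 m and y of hook_jar_center in the frame of rack below 0.105 m)) and ((y of jar_bin in the frame of pot_bin above 0.02 m and y of hook_jar_center in the frame of rack above -0.105 m and y of tack_pot_center in the frame of rack below -0.105 m) or (y of jar_bin in the frame of pot_bin above 0.02 m and y of hook_jar_center in the frame of rack above -0.035 m and y of tack_pot_center in the frame of rack below -0.035 m) or (y of jar_bin in the frame of pot_bin above 0.02 m and y of hook_jar_center in the frame of rack above 0.035 m and y of tack_pot_center in the frame of rack below 0.035 m) or (y of jar_bin in the frame of pot_bin above 0.02 m and y of hook_jar_center in the frame of rack above 0.105 m and y of tack_pot_center in the frame of rack below 0.105 m) or (y of pot_bin in the frame of jar_bin above 0.02 m and y of tack_pot_center in the frame of rack above -0.105 m and y of hook_jar_center in the frame of rack below -0.105 m) or (y of pot_bin in the frame of jar_bin above 0.02 m and y of tack_pot_center in the frame of rack above -0.035 m and y of hook_jar_center in the frame of rack below -0.035 m) or (y of pot_bin in the frame of jar_bin above 0.02 m and y of tack_pot_center in the frame of rack above 0.035 m and y of hook_jar_center in the frame of rack below 0.035 m) or (y of pot_bin in the frame of jar_bin above 0.02 m and y of tack_pot_center in the frame of rack above 0.105 m and y of hook_jar_center in the frame of rack below 0.105 m)) and ((y of case_bin in the frame of pot_bin above 0.02 m and y of screw_case_center in the frame of rack above -0.105 m and y of tack_pot_center in the frame of rack below -0.105 m) or (y of case_bin in the frame of pot_bin above 0.02 m and y of screw_case_center in the frame of rack above -0.035 m and y of tack_pot_center in the frame of rack below -0.035 m) or (y of case_bin in the frame of pot_bin above 0.02 m and y of screw_case_center in the frame of rack above 0.035 m and y of tack_pot_center in the frame of rack below 0.035 m) or (y of case_bin in the frame of pot_bin above 0.02 m and y of screw_case_center in the frame of rack above 0.105 m and y of tack_pot_center in the frame of rack below 0.105 m) or (y of pot_bin in the frame of case_bin above 0.02 m and y of tack_pot_center in the frame of rack above -0.105 m and y of screw_case_center in the frame of rack below -0.105 m) or (y of pot_bin in the frame of case_bin above 0.02 m and y of tack_pot_center in the frame of rack above -0.035 m and y of screw_case_center in the frame of rack below -0.035 m) or (y of pot_bin in the frame of case_bin above 0.02 m and y of tack_pot_center in the frame of rack above 0.035 m and y of screw_case_center in the frame of rack below 0.035 m) or (y of pot_bin in the frame of case_bin above 0.02 m and y of tack_pot_center in the frame of rack above 0.105 m and y of screw_case_center in the frame of rack below 0.105 m)) and distance of reel_center from where it was at the start of the episode below 0.015 m); the robot touches nothing.
It fails at once if a container tips over (leans more than 35 degrees) (angle between any of washer_tin_center, hook_jar_center, screw_case_center, tack_pot_center's own z axis and vertical above 0.61 rad).
It fails at once if the reel of fuse wire is pushed or lifted out of its place (moved more than 20 mm) (distance of reel_center from where it was at the start of the episode above 0.02 m).
It also fails if it takes over 99 s, if anything falls off the work surface, if the arm or the gripper's body presses on something with over 40 N, if the wrist force passes 120 N, or if a joint passes its speed limit or range.

## Robot

A 6-joint arm with a two-finger parallel gripper is mounted at the origin on the work surface. World frame = base frame: x ahead of the robot, y to its left, z up, the work surface at z = 0. Lengths are in m, angles in degrees, forces in N, time in s.
With the tool pointing down it reaches from about 0.225 to 0.875 m from the base axis. Payload 3.4 kg.
Tool frame: the origin (TCP) lies on the front face of the gripper's body, between the roots of the fingers; the fingertips stand 73 mm ahead of it and the grasp point (between the pads) lies 54 mm ahead of it; x points along the fingers, y is the direction in which the jaws open and shut, and the axes are right-handed (so a half turn about x gives the same grasp; the last joint's range is limited). The gripper opens to 85 mm and grips with 20 to 120 N. Pads are 22 mm wide; open, the fingers measure 114 mm over their backs; the gripper's body (76 mm by 85 mm) begins 54 mm behind the grasp point. The pads swing forward as they close: fully open they stand 13 mm farther back than shut.
Start: joints at [-70.13, 15.808, 86.224, -0, 77.962, -6.933], TCP at [0.259, -0.513, 0.304] pointing down, gripper open.
Joint ranges: [-165.64, 165.64], [-43.16, 119.46], [12.63, 154.43], [-67.54, 247.53], [6.08, 155.33], [-154.97, 154.97]. Speed limits (degrees/s): [147.25, 147.25, 180, 180, 180, 180].

## Interface

Orientations are given as [roll, pitch, yaw] about the fixed x, y, z axes, in that order (R = Rz(yaw) Ry(pitch) Rx(roll)).
In Python, from station import state, optics, ticket, finder gives the robot as it stands.
- The arm moves only by the tool drive_tool, never from a script. Its argument "steps" is a list that holds one entry, the list of rows, each a list of 7 numbers: the shift along the tool's x, y, z in mm, then the turn, a rotation vector about the tool's x, y, z in rad, then the opening, from -1 (shut) to 1 (fully open). A call has 1 to 8 rows; each row shifts and turns the pose as measured when the row begins, along the tool's axes as they then stand; what a row does not reach is not made up. A row lasts 1/8 s, in which the tool goes at most 62.5 mm and 10.7 degrees, less where a joint would pass 70% of its speed; a pose out of reach is approached as far as the arm can. A call is refused whole if a number of a shift passes 62.5 or a number of a turn 0.188, either way. A call with a gripper value outside its range is refused whole. The fingers move at their own pace and stop on an object; "squeeze" is the grip in N (left out, the last holds). Time passes only in rows, so rows that do not move let the fingers close. It gives the time, the measured TCP pose, the force and the opening at its end, in the units of the state.
- state(): the state, without advancing time (a new reading comes with each control period).
- optics.snapshot(name): name is "scene" or "side" or "wrist"; returns the picture (384x512x3 uint8, blue, green, red); there is no depth.
- optics.get_calibration(name): a dict with "fx", "fy", "cx", "cy" (pixels), "k1" (the pictures are not rectified: a ray, as slopes to the right and down, at radius r is drawn at 1 + k1 r^2 times it, then the intrinsics apply), "world_from_camera" (4x4, takes a point from camera to world coordinates); the wrist camera has in their place "hand_eye" (4x4, takes a point from camera to tool coordinates, whose origin is the TCP and whose axes are the tool frame's). Camera axes: x right, y down, z forward; pixel columns grow to the right and rows downward; lengths in m; the calibration is good to about 2 mm. A picture is of the moment at which its call begins: read the wrist's pose just before it. get_calibration takes no time and is no camera call.
- ticket.hand_in(): hands the job in, once; it reports no verdict.
Trained networks look in the newest picture that a camera, given by its name, has taken for a name from the list of things; names that differ only in an ending like _2 or _b are one class to them, and where a whole thing is asked for, a point or a joint stands for the part that bears it (a point fixed in the world has none). Each returns a list of dicts, best first, with "conf" (0 to 1); they miss things now and then, are a little off and sometimes report something else, mostly with a low value. They report only what shows in the picture. A call takes as long as a camera call. They do not tell look-alikes from the thing itself.
- finder.look_for(query, camera): "uv" ([column, row] in pixels, amid what is visible of it).
The state is a dict: "time_s": time; "q": joint angles; "qd": joint speeds; "effort": joint torques, N m; "tcp_pos": TCP position; "ee_rot": TCP orientation; "contact_force": force on the tool from outside, world axes, zero at the start; "ft_torque": the same for the moment, N m; "width": finger opening in m.
Only numpy, scipy, OpenCV 4.12 (cv2) and the standard library are available. Lean on these libraries where they do the work, as an engineer would, in place of code of your own. Each camera call takes 0.05 s, during which the arm holds its last target.

## Working session

There is one attempt and no reset: what is moved stays moved. The work goes in short steps, Python scripts to look and compute and a tool call to move; the robot and the scene stay as the last step left them, time stands still between calls to the robot, and variables do not carry over. Pictures are saved under pics/ and viewed, and the job is handed in when it is done.

Besides the shell and the picture viewer there is one more tool, called after "Call:" in YAML: its name, and indented under it one key for each argument. drive_tool: Moves the arm, as the interface text tells. Its arguments: {"type":"object","properties":{"steps":{"type":"array","items":{"type":"array","items":{"type":"array","items":{"type":"number"}}}},"squeeze":{"type":"number"}},"required":["steps"]}

```bash
ls; mkdir -p pics
cat > h.py <<'E'
import numpy as np, cv2
from station import state, optics, ticket, finder
from scipy.spatial.transform import Rotation as R
E
python3 - <<'E'
from h import *
s=state(); print(s)
for n in ["scene","side","wrist"]:
    im=optics.snapshot(n); cv2.imwrite(f"pics/{n}0.png",im); print(n,optics.get_calibration(n))
E
```

```text
pics
{'time_s': 0.0, 'q': array([-7.01329965e+01,  1.58479216e+01,  8.62955826e+01,  1.47627860e-03,
        7.79603808e+01, -6.93420792e+00]), 'qd': array([-0.05954283, -0.01522443, -0.03817533, -0.00158793,  0.10155055,
       -0.11962196]), 'effort': array([-4.45853866e-04, -4.16776443e+01, -2.45803607e+01, -1.49216048e-04,
        1.09965907e-02, -1.28152475e-06]), 'tcp_pos': array([ 0.25912142, -0.51286849,  0.30303407]), 'ee_rot': array([-97.73015085,  89.89610492, 109.07075135]), 'contact_force': array([ 0.42374491, -0.40192771, -0.14007306]), 'ft_torque': array([ 0.01754644, -0.03809902,  0.00015343]), 'width': 0.08559542405421468}
scene {'fx': 382.8845936197032, 'fy': 382.8845936197032, 'cx': 256.3167202070818, 'cy': 190.67228128785214, 'k1': -0.036470345722036404, 'world_from_camera': array([[ 0.46431806,  0.54067739, -0.70148179,  1.06915331],
       [ 0.88563344, -0.29049314,  0.36230808, -0.20760017],
       [-0.00788386, -0.78948192, -0.61372318,  0.61028261],
       [ 0.        ,  0.        ,  0.        ,  1.        ]])}
side {'fx': 393.8162372669144, 'fy': 393.8162372669144, 'cx': 254.47801152567757, 'cy': 183.8606631835141, 'k1': -0.09028120190966478, 'world_from_camera': array([[-0.86920583, -0.37282204,  0.32478447,  0.17818432],
       [-0.49432812,  0.640621  , -0.58757505,  0.62107361],
       [ 0.01099718, -0.67127376, -0.74112793,  0.71357541],
       [ 0.        ,  0.        ,  0.        ,  1.        ]])}
wrist {'fx': 275.3071064165864, 'fy': 275.3071064165864, 'cx': 254.55401950611883, 'cy': 194.60070142450755, 'k1': -0.06446790288952238, 'hand_eye': array([[-1.07398605e-03, -2.86381182e-01,  9.58115163e-01,
        -7.12647553e-02],
       [ 9.99999374e-01, -5.94080275e-06,  1.11915987e-03,
        -1.08903114e-03],
       [-3.14814354e-04,  9.58115765e-01,  2.86381009e-01,
        -7.40708811e-02],
       [ 0.00000000e+00,  0.00000000e+00,  0.00000000e+00,
         1.00000000e+00]])}
```

View pics/scene0.png

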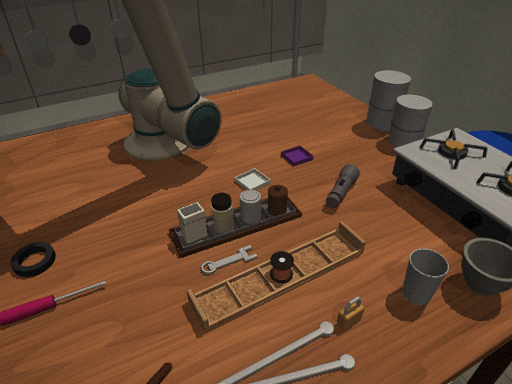

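View pics/side0.png

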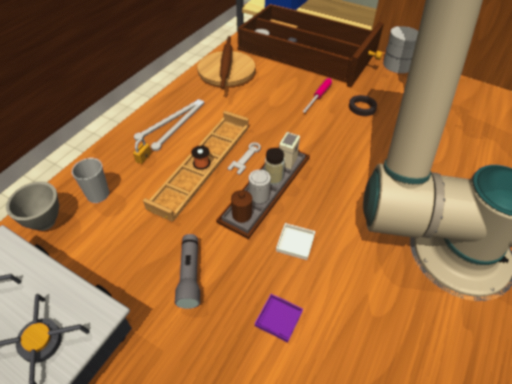

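View pics/wrist0.png

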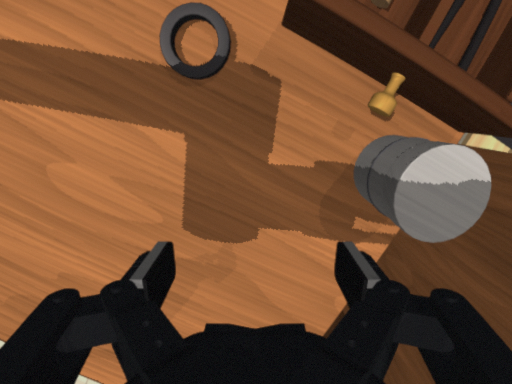

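The scene view shows, from image left to right, the case (192,222), jar (222,213), tin (250,207) and pot (278,200). The rack is behind the tray, with the reel at (282,267). Next I measure these with the finder and two-view triangulation.

```bash
cat >> h.py <<'E'
def ray(cam,uv,pose=None):
    c=optics.get_calibration(cam)
    d=(np.array(uv,float)-[c['cx'],c['cy']])/[c['fx'],c['fy']]
    p=d.copy()
    for _ in range(20): p=d/(1+c['k1']*(p@p))
    if cam=='wrist':
        s=pose or state(); T=np.eye(4); T[:3,:3]=R.from_euler('xyz',s['ee_rot'],degrees=True).as_matrix(); T[:3,3]=s['tcp_pos']; T=T@c['hand_eye']
    else: T=c['world_from_camera']
    v=T[:3,:3]@np.r_[p,1]; return T[:3,3],v/np.linalg.norm(v)
def atz(cam,uv,z,pose=None):
    o,v=ray(cam,uv,pose); return o+v*(z-o[2])/v[2]
def tri(a,b):
    (o1,v1),(o2,v2)=a,b
    A=np.c_[v1,-v2]; t=np.linalg.lstsq(A,o2-o1,rcond=None)[0]
    p,q=o1+v1*t[0],o2+v2*t[1]; return (p+q)/2,np.linalg.norm(p-q)
def project(cam,P,pose=None):
    c=optics.get_calibration(cam)
    if cam=='wrist':
        s=pose or state(); T=np.eye(4); T[:3,:3]=R.from_euler('xyz',s['ee_rot'],degrees=True).as_matrix(); T[:3,3]=s['tcp_pos']; T=T@c['hand_eye']
    else: T=c['world_from_camera']
    q=(np.atleast_2d(P)-T[:3,3])@T[:3,:3]; p=q[:,:2]/q[:,2:]; p=p*(1+c['k1']*(p**2).sum(1,keepdims=True))
    return p*[c['fx'],c['fy']]+[c['cx'],c['cy']]
E
python3 - <<'E'
from h import *
for n in ["washer_tin_center","hook_jar_center","screw_case_center","tack_pot_center","reel_center","rack","washer_bin"]:
    a=finder.look_for(n,"scene"); b=finder.look_for(n,"side")
    print(n,[(np.round(x['uv']),round(x['conf'],2)) for x in a[:4]],[(np.round(x['uv']),round(x['conf'],2)) for x in b[:4]])
    if a and b: print(tri(ray('scene',a[0]['uv']),ray('side',b[0]['uv'])))
a=cv2.imread('pics/scene0.png')[160:340,150:380]; cv2.imwrite('pics/sc.png',cv2.resize(a,None,fx=3.3,fy=3.3,interpolation=cv2.INTER_CUBIC))
a=cv2.imread('pics/side0.png')[105:245,130:330]; cv2.imwrite('pics/sd.png',cv2.resize(a,None,fx=4,fy=4,interpolation=cv2.INTER_CUBIC))
E
```

```text
washer_tin_center [(array([252., 207.]), 0.9)] [(array([261., 182.]), 0.67)]
(array([0.46380523, 0.08553348, 0.04488691]), np.float64(0.01488037127731929))
hook_jar_center [(array([224., 211.]), 0.93), (array([272., 213.]), 0.17)] [(array([275., 167.]), 0.77)]
(array([0.45491   , 0.02514727, 0.04826541]), np.float64(0.005931812693417793))
screw_case_center [(array([191., 221.]), 0.89)] [(array([293., 145.]), 0.68)]
(array([ 0.45119414, -0.05652123,  0.05265763]), np.float64(0.013532996956062438))
tack_pot_center [(array([274., 200.]), 0.62)] [(array([244., 206.]), 0.68), (array([244., 219.]), 0.39), (array([259., 181.]), 0.37)]
(array([0.46308255, 0.15337284, 0.03569843]), np.float64(0.0007796238697530718))
reel_center [(array([282., 267.]), 0.92)] [(array([200., 158.]), 0.9)]
(array([0.64215582, 0.06762288, 0.0255464 ]), np.float64(0.0003126457101450825))
rack [(array([271., 277.]), 0.86)] [(array([196., 170.]), 0.65)]
(array([ 0.6404285 ,  0.06481959, -0.01311999]), np.float64(0.036467546620864946))
washer_bin [(array([248., 227.]), 0.84)] [(array([267., 194.]), 0.65)]
(array([ 0.46005451,  0.07105509, -0.01313559]), np.float64(0.025019186979793634))
```

View pics/sc.png

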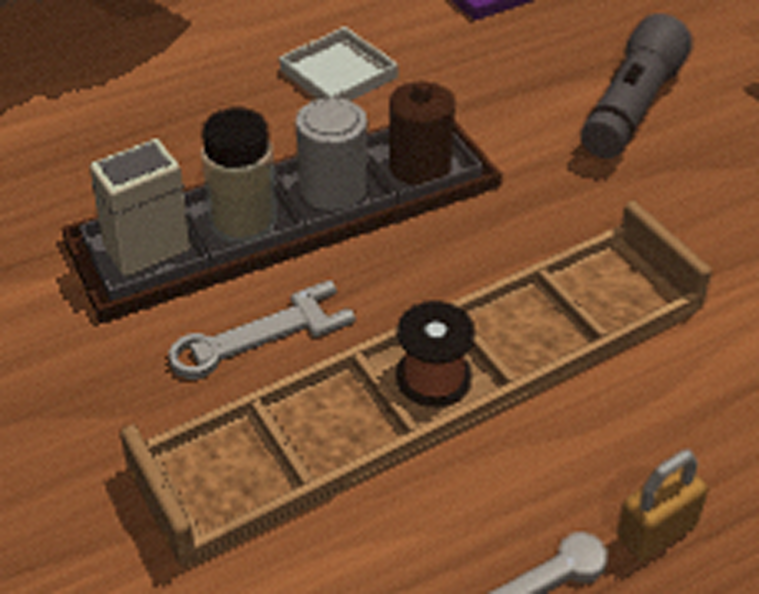

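View pics/sd.png

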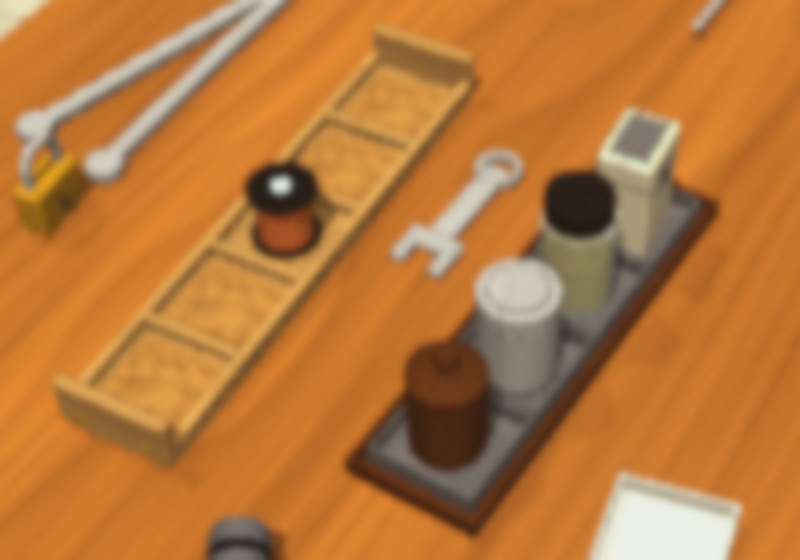

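Run:
```python
from h import *
from scipy.optimize import least_squares
S=lambda u,v:((u+.5)/3.3-.5+150,(v+.5)/3.3-.5+160); D=lambda u,v:((u+.5)/4-.5+130,(v+.5)/4-.5+105)
obj={'case':(.083,(137,163),(640,137)),'tin':(.073,(331,117),(518,287)),'pot':(.081,(424,88),(447,347)),'jar':(.091,(236,128),(581,198))}
for k,(z,a,b) in obj.items():
    print(k,atz('scene',S(*a),z)[:2].round(4),atz('side',D(*b),z)[:2].round(4),tri(ray('scene',S(*a)),ray('side',D(*b))))
sc={(-33,-105):(255,403),(33,-105):(300,485),(-33,-35):(362,355),(33,-35):(408,430),(33,35):(507,382),(-33,105):(545,272),(33,105):(602,335)}
sd={(33,105):(145,320),(-33,105):(235,357),(33,35):(215,248),(-33,35):(297,283),(33,-105):(328,120),(-33,-105):(407,147),(-33,-35):(350,212)}
def res(p,cams=('scene','side')):
    c,s=np.cos(p[2]),np.sin(p[2]); r=[]
    for cam,d,f in (('scene',sc,S),('side',sd,D)):
        if cam not in cams: continue
        for (x,y),uv in d.items():
            P=[p[0]+(c*x-s*y)/1e3,p[1]+(s*x+c*y)/1e3,.016]
            r+=list(project(cam,P)[0]-f(*uv))
    return np.array(r)
for cams in (('scene',),('side',),('scene','side')):
    f=least_squares(res,[.64,.065,0],args=(cams,),loss='soft_l1'); print(cams,f.x.round(4),res(f.x,cams).reshape(-1,2).round(1).tolist())
s=state(); print(R.from_euler('xyz',s['ee_rot'],degrees=True).as_matrix().round(3))
```

```text
case [ 0.4573 -0.0475] [ 0.4536 -0.0492] (array([ 0.45456784, -0.04811762,  0.08222403]), np.float64(0.0032972478817441656))
tin [0.4627 0.0894] [0.4611 0.0884] (array([0.46159527, 0.08904701, 0.07279079]), np.float64(0.001714884165798403))
pot [0.4734 0.1563] [0.4688 0.1524] (array([0.47052056, 0.1548168 , 0.08078553]), np.float64(0.005816777394625927))
jar [0.4639 0.0195] [0.4561 0.024 ] (array([0.45824742, 0.02087982, 0.08687552]), np.float64(0.0016019726306913148))
('scene',) [0.6444 0.0637 0.0362] [[-1.3, -0.7], [1.0, -0.7], [-2.5, -0.1], [0.8, 0.3], [1.1, 0.3], [-1.6, -0.1], [0.4, 0.9]]
('side',) [0.6382 0.0716 0.0457] [[-0.6, 0.2], [0.0, 0.7], [-1.6, -0.3], [0.4, -0.1], [-0.6, -0.9], [0.9, -0.1], [1.7, -0.1]]
('scene', 'side') [0.6429 0.0658 0.0408] [[-0.6, -1.5], [1.9, -1.6], [-2.0, -0.9], [1.5, -0.6], [1.6, -0.7], [-1.4, -0.9], [0.7, -0.1], [-0.8, -2.1], [-0.4, -1.7], [-1.8, -2.4], [0.0, -2.3], [-0.7, -2.6], [0.7, -1.8], [1.4, -2.0]]
[[ 0.     0.451 -0.893]
 [-0.    -0.893 -0.451]
 [-1.     0.     0.   ]]
```

```bash
cat >> h.py <<'E'
def Rt(yaw): # tool down, jaw axis y at world heading yaw (0 = +x)
    x=np.array([0,0,-1.]); y=np.array([np.cos(yaw),np.sin(yaw),0]); return np.c_[x,y,np.cross(x,y)]
def plan(pos,yaw,grip,n=None,smax=60,tmax=.18):
    s=state(); p=s['tcp_pos'].copy(); M=R.from_euler('xyz',s['ee_rot'],degrees=True).as_matrix()
    D=np.array(pos)-p; w=R.from_matrix(M.T@Rt(yaw)).as_rotvec()
    k=n or max(1,int(np.ceil(max(np.linalg.norm(D)*1e3/smax,np.linalg.norm(w)/tmax))))
    print('t',round(s['time_s'],2),'at',p.round(4),'w',round(s['width'],4),'rows',k)
    print('total tool mm',(M.T@D*1e3).round(1),'rot',w.round(3))
    for i in range(k):
        print([float(v) for v in np.r_[np.round(M.T@D/k*1e3,1),np.round(w/k,3),grip]],end=',\n'); M=M@R.from_rotvec(w/k).as_matrix()
E
python3 - <<'E'
from h import *
plan([.55,.13,.40],0,1)
E
```

```text
t 0.85 at [ 0.2593 -0.5133  0.304 ] w 0.0851 rows 12
total tool mm [ -96.1 -443.1 -549.5] rot [-1.103  0.    -0.   ]
[-8.0, -36.9, -45.8, -0.092, 0.0, -0.0, 1.0],
[-8.0, -32.6, -49.0, -0.092, 0.0, -0.0, 1.0],
[-8.0, -27.9, -51.8, -0.092, 0.0, -0.0, 1.0],
[-8.0, -23.1, -54.1, -0.092, 0.0, -0.0, 1.0],
[-8.0, -18.0, -56.0, -0.092, 0.0, -0.0, 1.0],
[-8.0, -12.8, -57.4, -0.092, 0.0, -0.0, 1.0],
[-8.0, -7.5, -58.4, -0.092, 0.0, -0.0, 1.0],
[-8.0, -2.1, -58.8, -0.092, 0.0, -0.0, 1.0],
[-8.0, 3.3, -58.7, -0.092, 0.0, -0.0, 1.0],
[-8.0, 8.7, -58.2, -0.092, 0.0, -0.0, 1.0],
[-8.0, 14.0, -57.1, -0.092, 0.0, -0.0, 1.0],
[-8.0, 19.2, -55.6, -0.092, 0.0, -0.0, 1.0],
```

Call:
drive_tool:
  steps:
    - [[-8, -37, -46, -0.092, 0, 0, 1], [-8, -33, -49, -0.092, 0, 0, 1], [-8, -28, -52, -0.092, 0, 0, 1], [-8, -23, -54, -0.092, 0, 0, 1], [-8, -18, -56, -0.092, 0, 0, 1], [-8, -13, -57, -0.092, 0, 0, 1], [-8, -7, -58, -0.092, 0, 0, 1], [-8, -2, -59, -0.092, 0, 0, 1]]

```text
time_s: 1.85
tcp_pos: [0.454, -0.0748, 0.3696]
ee_rot: [85.7, 89.6, -24.5]
contact_force: [0.9, -0.5, 1.1]
width: 0.0854
```

Run:
```python
from h import *
plan([.55,.13,.40],0,1)
```

```text
t 1.85 at [ 0.454  -0.0748  0.3696] w 0.0854 rows 4
total tool mm [ -30.4   19.6 -225.3] rot [-0.352  0.002 -0.006]
[-7.6, 4.9, -56.3, -0.088, 0.0, -0.001, 1.0],
[-7.6, 9.8, -55.7, -0.088, 0.0, -0.001, 1.0],
[-7.6, 14.7, -54.6, -0.088, 0.0, -0.001, 1.0],
[-7.6, 19.4, -53.1, -0.088, 0.0, -0.001, 1.0],
```

Call:
drive_tool:
  steps:
    - [[-8, 5, -56, -0.088, 0, 0, 1], [-8, 10, -56, -0.088, 0, 0, 1], [-8, 15, -55, -0.088, 0, 0, 1], [-8, 19, -53, -0.088, 0, 0, 1], [0, 0, 0, 0, 0, 0, 1]]

```text
time_s: 2.48
tcp_pos: [0.5523, 0.1419, 0.4037]
ee_rot: [74.8, 89.4, -14.1]
contact_force: [-0.4, 0.3, -0.3]
width: 0.0852
```

Run:
```python
from h import *
import json
s=state(); im=optics.snapshot('wrist'); cv2.imwrite('pics/w1.png',im)
json.dump({k:np.array(v).tolist() for k,v in s.items()},open('w1.json','w'))
print(s['tcp_pos'],s['ee_rot'])
big=cv2.resize(im,(800,600),interpolation=cv2.INTER_CUBIC); cv2.imwrite('pics/w1b.png',big)
```

```text
[0.55232403 0.14190087 0.4036992 ] [ 74.83296763  89.37282166 -14.13557495]
```

View pics/w1b.png

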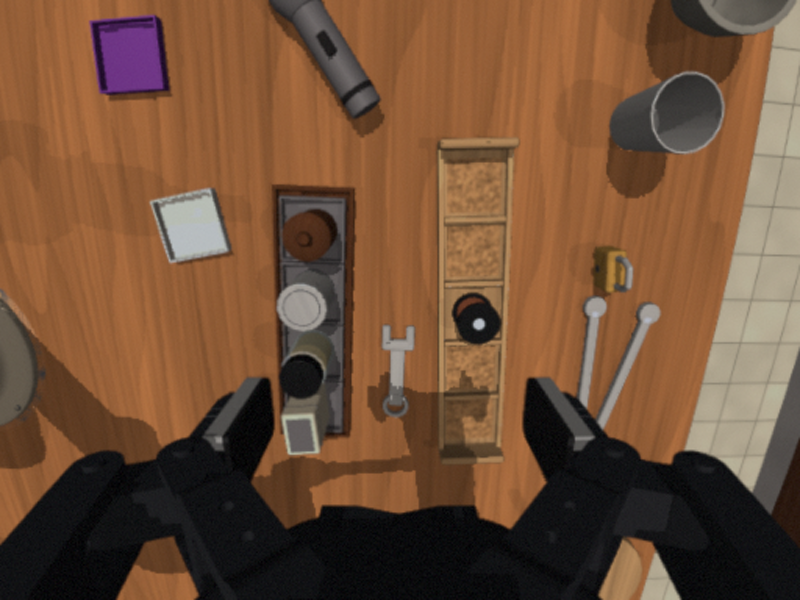

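Run:
```python
from h import *
im=cv2.imread('pics/w1.png'); a=im[85:300,165:340]
b=cv2.resize(a,None,fx=2.75,fy=2.75,interpolation=cv2.INTER_CUBIC); cv2.imwrite('pics/w1c.png',b); print(b.shape)
```

```text
(591, 481, 3)
```

View pics/w1c.png

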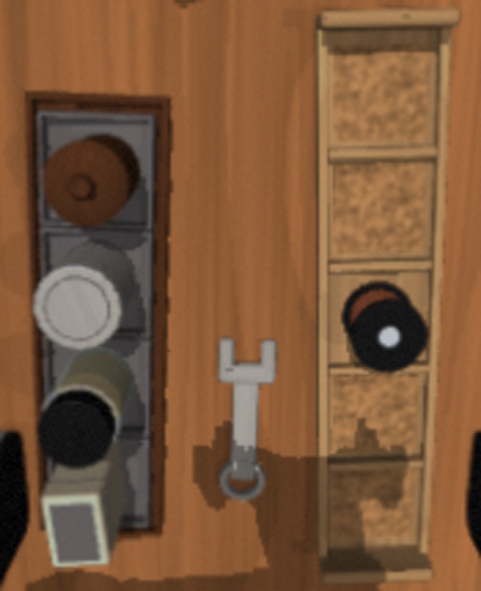

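```bash
cat > fit.py <<'E'
from h import *
import json
from scipy.optimize import least_squares
s=json.load(open('w1.json')); s={k:np.array(v) for k,v in s.items()}
f=2.75; W=lambda u,v:((u+.5)/f-.5+165,(v+.5)/f-.5+85)
pk={(-33,105):(328,155),(33,105):(438,154),(-33,35):(328,268),(33,35):(433,266),(-33,-35):(328,369),(33,-35):(429,369),(-33,-105):(327,461),(33,-105):(425,461)}
def res(p,d=pk,z=.016):
    c,sn=np.cos(p[2]),np.sin(p[2]); r=[]
    for (x,y),uv in d.items():
        r+=list(project('wrist',[p[0]+(c*x-sn*y)/1e3,p[1]+(sn*x+c*y)/1e3,z],s)[0]-W(*uv))
    return np.array(r)
r=least_squares(res,[.64,.065,0]); print('rack',r.x.round(4),r.fun.reshape(-1,2).round(1).tolist())
tr={(-43,150):(26,93),(43,150):(170,97),(43,-150):(161,533)}
t=least_squares(res,[.46,.05,0],kwargs=dict(d=tr,z=.012)); print('tray',t.x.round(4),t.fun.round(1))
c,sn=np.cos(t.x[2]),np.sin(t.x[2])
for n,z,uv in (('pot',.081,(83,187)),('tin',.073,(77,306)),('jar',.091,(77,428)),('case',.083,(77,530)),('reel',.048,(388,336))):
    print(n,atz('wrist',W(*uv),z,s)[:2].round(4))
for y in (105,35,-35,-105): print('bin',(t.x[0]-sn*y/1e3).round(4),(t.x[1]+c*y/1e3).round(4))
q=[atz('wrist',W(*uv),.083,s)[:2] for uv in ((45,499),(104,494),(108,562),(50,567))]
print('case corners',np.round(q,4).tolist(),[np.linalg.norm(q[i]-q[(i+1)%4]).round(4) for i in range(4)],np.arctan2(*(q[1]-q[0]+q[2]-q[3])[::-1]))
c,sn=np.cos(r.x[2]),np.sin(r.x[2])
for y in (140,70,0,-70,-140): print('bay',(r.x[0]-sn*y/1e3).round(4),(r.x[1]+c*y/1e3).round(4))
E
python3 fit.py
```

```text
rack [0.6437 0.0677 0.0452] [[0.3, -0.4], [-0.0, -1.0], [0.2, -0.4], [0.1, -0.7], [0.0, 0.7], [-0.2, -0.4], [0.1, 1.9], [-0.5, 0.7]]
tray [ 0.463   0.0538 -0.0318] [-0.3 -0.7  0.1  0.1  0.2  0.9]
pot [0.4709 0.1586]
tin [0.4631 0.0911]
jar [0.4635 0.0253]
case [ 0.4581 -0.0464]
reel [0.643  0.0672]
bin 0.4663 0.1588
bin 0.4641 0.0888
bin 0.4619 0.0189
bin 0.4597 -0.0511
case corners [[0.4402, -0.0255], [0.4754, -0.0214], [0.4757, -0.0688], [0.44, -0.0732]] [np.float64(0.0354), np.float64(0.0474), np.float64(0.036), np.float64(0.0477)] 0.11894925396323298
bay 0.6374 0.2076
bay 0.6405 0.1377
bay 0.6437 0.0677
bay 0.6468 -0.0022
bay 0.65 -0.0721
```

The wrist view confirms the layout: rack on the right, tray on the left, and the reel in the centre bay. So case, jar, tin and pot go to bays -140, -70, +70 and +140. I take the case first.

Run:
```python
from h import *
plan([.457,-.047,.22],.085,1)
```

```text
t 2.52 at [0.5515 0.1402 0.4035] w 0.0851 rows 5
total tool mm [183.4 -99.1 184.8] rot [-0.069  0.005 -0.009]
[36.7, -19.8, 37.0, -0.014, 0.001, -0.002, 1.0],
[36.7, -20.3, 36.7, -0.014, 0.001, -0.002, 1.0],
[36.7, -20.7, 36.5, -0.014, 0.001, -0.002, 1.0],
[36.7, -21.1, 36.2, -0.014, 0.001, -0.002, 1.0],
[36.7, -21.6, 36.0, -0.014, 0.001, -0.002, 1.0],
```

Call:
drive_tool:
  steps:
    - [[37, -20, 37, -0.014, 0.001, -0.002, 1], [37, -20, 37, -0.014, 0.001, -0.002, 1], [37, -21, 37, -0.014, 0.001, -0.002, 1], [37, -21, 36, -0.014, 0.001, -0.002, 1], [37, -21, 36, -0.014, 0.001, -0.002, 1], [0, 0, 0, 0, 0, 0, 1]]
  squeeze: 40

```text
time_s: 3.28
tcp_pos: [0.45, -0.0582, 0.2136]
ee_rot: [-13.2, 89.8, -98.6]
contact_force: [1.2, 1.1, 0.4]
width: 0.0852
```

Run:
```python
from h import *
plan([.457,-.047,.107],.085,1,n=4)
im=optics.snapshot('wrist'); cv2.imwrite('pics/w2.png',im)
```

```text
t 3.27 at [ 0.45   -0.0582  0.2136] w 0.0852 rows 4
total tool mm [106.6   7.9 -10.9] rot [-0.005  0.003  0.001]
[26.6, 2.0, -2.7, -0.001, 0.001, 0.0, 1.0],
[26.6, 2.0, -2.7, -0.001, 0.001, 0.0, 1.0],
[26.6, 2.0, -2.7, -0.001, 0.001, 0.0, 1.0],
[26.6, 2.0, -2.7, -0.001, 0.001, 0.0, 1.0],
```

View pics/w2.png

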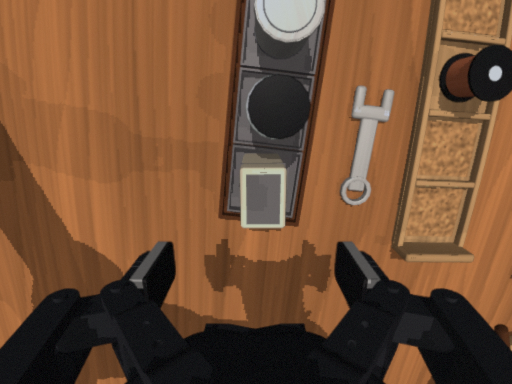

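Run:
```python
from h import *
s=state(); print(s['tcp_pos'],R.from_euler('xyz',s['ee_rot'],degrees=True).as_matrix()[:,1])
print(atz('wrist',(263.5,197),.083,s),atz('wrist',(279.5,105),.091,s),atz('wrist',(290,11),.073,s))
q=[atz('wrist',u,.083,s)[:2] for u in ((241,167),(286,166),(285,228),(241,228))]
print([np.linalg.norm(q[i]-q[(i+1)%4]).round(4) for i in range(4)])
```

```text
[ 0.45196265 -0.05760484  0.21516824] [0.99669641 0.08114121 0.00351608]
[ 0.4591492  -0.04606319  0.083     ] [0.46355853 0.02250169 0.091     ] [0.46600692 0.08649207 0.073     ]
[np.float64(0.0337), np.float64(0.0505), np.float64(0.0353), np.float64(0.0496)]
```

Call:
drive_tool:
  steps:
    - [[5, 4, -6, 0, 0, 0, 1], [20, 3.5, -5, 0, 0, 0, 1], [25, 0, 0, 0, 0, 0, 1], [25, 0, 0, 0, 0, 0, 1], [15, 0, 0, 0, 0, 0, 1], [8, 0, 0, 0, 0, 0, 1], [0, 0, 0, 0, 0, 0, 1]]

```text
time_s: 4.2
tcp_pos: [0.4692, -0.0417, 0.1211]
ee_rot: [70.7, 88.6, -14.4]
contact_force: [0.7, 0.4, 0.0]
width: 0.0854
```

Run:
```python
from h import *
plan([.4585,-.046,.107],.083,1,n=1)
im=optics.snapshot('wrist'); cv2.imwrite('pics/w3.png',im)
```

```text
t 4.2 at [ 0.4692 -0.0417  0.1211] w 0.0854 rows 1
total tool mm [ 13.9 -11.3   3.3] rot [ 0.003  0.008 -0.023]
[13.9, -11.3, 3.3, 0.003, 0.008, -0.023, 1.0],
```

View pics/w3.png

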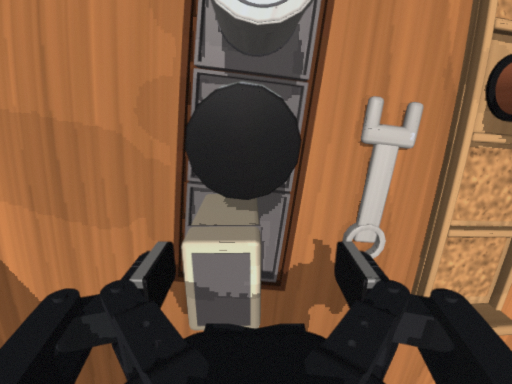

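Call:
drive_tool:
  steps:
    - [[0, -9, 3, 0.003, 0.008, -0.023, 1], [6, -2, 0, 0, 0, 0, 1], [7, 0, 0, 0, 0, 0, 1], [0, 0, 0, 0, 0, 0, 1]]

```text
time_s: 4.75
tcp_pos: [0.4589, -0.0463, 0.109]
ee_rot: [71.9, 89.8, -13.3]
contact_force: [0.2, -0.0, 0.1]
width: 0.0855
```

Run:
```python
from h import *
plan([.4585,-.046,.107],.083,1,n=1)
```

```text
t 4.75 at [ 0.4589 -0.0463  0.109 ] w 0.0855 rows 1
total tool mm [ 2.  -0.4 -0.3] rot [-0.     0.001 -0.003]
[2.0, -0.4, -0.3, -0.0, 0.001, -0.003, 1.0],
```

Positioned within about 1 mm, so I close.

Call:
drive_tool:
  steps:
    - [[1, 0, 0, 0, 0, -0.003, -1], [0, 0, 0, 0, 0, 0, -1], [0, 0, 0, 0, 0, 0, -1], [0, 0, 0, 0, 0, 0, -1], [0, 0, 0, 0, 0, 0, -1], [0, 0, 0, 0, 0, 0, -1]]
  squeeze: 40

```text
time_s: 5.5
tcp_pos: [0.4589, -0.0463, 0.108]
ee_rot: [-28.2, 89.9, -113.5]
contact_force: [-1.4, -0.1, -0.3]
width: 0.0359
```

Call:
drive_tool:
  steps:
    - [[-10, 0, 0, 0, 0, 0, -1], [-25, 0, 0, 0, 0, 0, -1], [-25, 0, 0, 0, 0, 0, -1], [-20, 0, 0, 0, 0, 0, -1], [0, 0, 0, 0, 0, 0, -1]]

```text
time_s: 6.12
tcp_pos: [0.4588, -0.0461, 0.192]
ee_rot: [-3.3, 90.0, -88.6]
contact_force: [-0.2, 0.9, -0.8]
width: 0.0353
```

Run:
```python
from h import *
plan([.65,-.072,.20],.045,-1,smax=40)
im=optics.snapshot('wrist'); cv2.imwrite('pics/w4.png',im)
```

```text
t 6.12 at [ 0.4588 -0.0461  0.192 ] w 0.0353 rows 5
total tool mm [ -8.  188.4  41.6] rot [0.038 0.001 0.   ]
[-1.6, 37.7, 8.3, 0.008, 0.0, 0.0, -1.0],
[-1.6, 37.7, 8.0, 0.008, 0.0, 0.0, -1.0],
[-1.6, 37.8, 7.8, 0.008, 0.0, 0.0, -1.0],
[-1.6, 37.9, 7.5, 0.008, 0.0, 0.0, -1.0],
[-1.6, 37.9, 7.2, 0.008, 0.0, 0.0, -1.0],
```

View pics/w4.png

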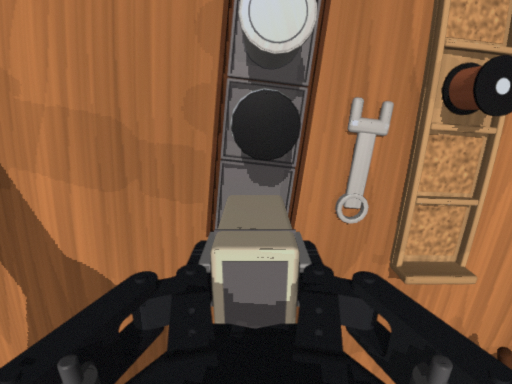

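Case held and lifted clear. Moving it to bay -140.

Call:
drive_tool:
  steps:
    - [[-1.6, 25, 6, 0.008, 0, 0, -1], [-1.6, 38, 8, 0.008, 0, 0, -1], [-1.6, 40, 8, 0.008, 0, 0, -1], [-1.6, 38, 8, 0.008, 0, 0, -1], [-1.6, 28, 6, 0.006, 0, 0, -1], [0, 12, 3, 0, 0, 0, -1], [0, 0, 0, 0, 0, 0, -1]]

```text
time_s: 7.05
tcp_pos: [0.6405, -0.0726, 0.1885]
ee_rot: [-102.8, 88.8, 169.7]
contact_force: [0.0, -0.6, -0.7]
width: 0.0357
```

Run:
```python
from h import *
plan([.65,-.072,.12],.045,-1,n=1)
im=optics.snapshot('wrist'); cv2.imwrite('pics/w5.png',im)
s=state()
r=[.6437,.0677,.0452]; 
for z in (.016,):
  for x,y in ((-33,-105),(33,-105),(-33,-35),(33,-35)):
    print((x,y),project('wrist',[r[0]+(x-.045*y)/1e3,r[1]+(.045*x+y)/1e3,z],s).round())
```

```text
t 7.05 at [ 0.6405 -0.0726  0.1885] w 0.0357 rows 1
total tool mm [68.3 10.8  0.1] rot [-0.002 -0.004  0.02 ]
[68.3, 10.8, 0.1, -0.002, -0.004, 0.02, -1.0],
(-33, -105) [[232. 159.]]
(33, -105) [[306. 160.]]
(-33, -35) [[230.  76.]]
(33, -35) [[310.  76.]]
```

View pics/w5.png

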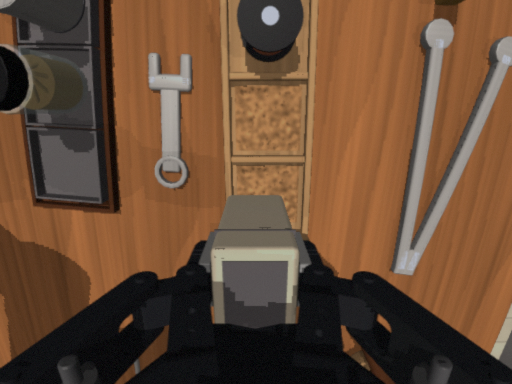

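Call:
drive_tool:
  steps:
    - [[0, 8, 1.5, -0.002, -0.004, 0.02, -1], [15, 1, 0, 0, 0, 0, -1], [20, 0, 0, 0, 0, 0, -1], [20, 0, 0, 0, 0, 0, -1], [10, 0, 0, 0, 0, 0, -1], [0, 0, 0, 0, 0, 0, -1]]

```text
time_s: 7.85
tcp_pos: [0.6445, -0.0724, 0.1196]
ee_rot: [-116.4, 89.8, 156.3]
contact_force: [0.0, -0.2, -1.2]
width: 0.0357
```

Run:
```python
from h import *
plan([.6495,-.0742,.107],.045,-1,n=1)
```

```text
t 7.85 at [ 0.6445 -0.0724  0.1196] w 0.0357 rows 1
total tool mm [12.6  5.   2. ] rot [ 0.001 -0.002  0.003]
[12.6, 5.0, 2.0, 0.001, -0.002, 0.003, -1.0],
```

Call:
drive_tool:
  steps:
    - [[0, 5, 2, 0.001, -0.002, 0.003, -1], [6, 1, 0, 0, 0, 0, -1], [5, 0, 0, 0, 0, 0, -1], [2, 0, 0, 0, 0, 0, -1], [0, 0, 0, 0, 0, 0, -1]]

```text
time_s: 8.48
tcp_pos: [0.6523, -0.0746, 0.1081]
ee_rot: [67.1, 89.7, -20.3]
contact_force: [-0.2, -0.5, -0.1]
width: 0.0356
```

Run:
```python
from h import *
plan([.6495,-.0742,.107],.045,-1,n=1); print(state()['contact_force'])
im=optics.snapshot('scene')[150:350,140:400]; cv2.imwrite('pics/s6.png',cv2.resize(im,None,fx=3,fy=3,interpolation=cv2.INTER_CUBIC))
```

```text
t 8.47 at [ 0.6523 -0.0746  0.1081] w 0.0356 rows 1
total tool mm [ 1.1 -2.8 -0.5] rot [-0.     0.002 -0.004]
[1.1, -2.8, -0.5, -0.0, 0.002, -0.004, -1.0],
[-0.2210038  -0.49813669 -0.05534856]
```

View pics/s6.png

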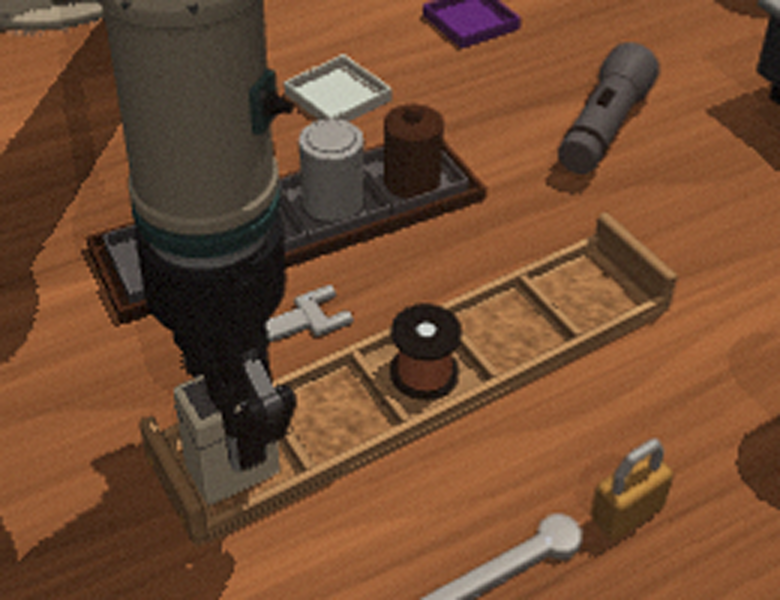

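Call:
drive_tool:
  steps:
    - [[0, -2.5, -0.5, 0, 0.002, -0.004, -1], [1.5, 0, 0, 0, 0, 0, -1], [0, 0, 0, 0, 0, 0, -1]]

```text
time_s: 8.9
tcp_pos: [0.6495, -0.0741, 0.1084]
ee_rot: [117.8, 90.0, 30.4]
contact_force: [-0.3, -0.0, -1.5]
width: 0.0356
```

Call:
drive_tool:
  steps:
    - [[2, 0, 0, 0, 0, 0, -1], [1.5, 0, 0, 0, 0, 0, -1], [0, 0, 0, 0, 0, 0, -1]]

```text
time_s: 9.28
tcp_pos: [0.6496, -0.0741, 0.1082]
ee_rot: [80.1, 89.9, -7.3]
contact_force: [-0.0, 0.4, -1.7]
width: 0.0353
```

Call:
drive_tool:
  steps:
    - [[4, 0, 0, 0, 0, 0, -1], [0, 0, 0, 0, 0, 0, -1]]

```text
time_s: 9.52
tcp_pos: [0.65, -0.0741, 0.1088]
ee_rot: [75.9, 89.7, -11.5]
contact_force: [-0.2, -0.1, -0.9]
width: 0.0356
```

Call:
drive_tool:
  steps:
    - [[3, 0, 0, 0, 0, 0, -1], [3, 0, 0, 0, 0, 0, -1], [3, 0, 0, 0, 0, 0, -1]]

```text
time_s: 9.9
tcp_pos: [0.6503, -0.0741, 0.108]
ee_rot: [73.3, 89.6, -14.1]
contact_force: [-5.3, 0.3, 20.8]
width: 0.0358
```

Call:
drive_tool:
  steps:
    - [[-1, 0, 0, 0, 0, 0, -1], [0, 0, 0, 0, 0, 0, 0.3], [0, 0, 0, 0, 0, 0, 1], [0, 0, 0, 0, 0, 0, 1], [0, 0, 0, 0, 0, 0, 1], [-10, 0, 0, 0, 0, 0, 1], [-40, 0, 0, 0, 0, 0, 1], [-55, 0, 0, 0, 0, 0, 1]]

```text
time_s: 10.9
tcp_pos: [0.6473, -0.0736, 0.2096]
ee_rot: [-104.2, 89.6, 168.4]
contact_force: [-0.1, -0.8, -0.6]
width: 0.0851
```

Run:
```python
from h import *
im=optics.snapshot('wrist'); cv2.imwrite('pics/w7.png',im)
plan([.464,.023,.20],-.03,1,smax=45)
```

```text
t 10.95 at [ 0.651  -0.0743  0.219 ] w 0.0855 rows 5
total tool mm [  17.1 -182.6 -105.7] rot [ 0.075  0.002 -0.009]
[3.4, -36.5, -21.1, 0.015, 0.0, -0.002, 1.0],
[3.5, -36.8, -20.6, 0.015, 0.0, -0.002, 1.0],
[3.6, -37.1, -20.0, 0.015, 0.0, -0.002, 1.0],
[3.6, -37.4, -19.5, 0.015, 0.0, -0.002, 1.0],
[3.7, -37.7, -18.9, 0.015, 0.0, -0.002, 1.0],
```

View pics/w7.png

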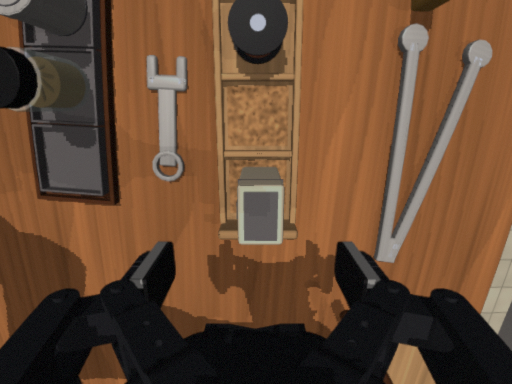

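Case placed upright in the end bay. Jar next.

Call:
drive_tool:
  steps:
    - [[3, -36, -21, 0.015, 0, -0.002, 1], [3, -37, -20, 0.015, 0, -0.002, 1], [4, -37, -20, 0.015, 0, -0.002, 1], [4, -37, -20, 0.015, 0, -0.002, 1], [4, -30, -15, 0.015, 0, 0, 1], [0, -5, -5, 0, 0, 0, 1], [0, 0, 0, 0, 0, 0, 1]]

```text
time_s: 11.82
tcp_pos: [0.4672, 0.0256, 0.2058]
ee_rot: [76.9, 88.8, -15.0]
contact_force: [0.5, -0.5, 0.3]
width: 0.085
```

Run:
```python
from h import *
plan([.463,.0225,.20],-.03,1,n=1)
im=optics.snapshot('wrist'); cv2.imwrite('pics/w8.png',im)
```

```text
t 11.82 at [0.4672 0.0256 0.2058] w 0.085 rows 1
total tool mm [ 5.7 -4.2  3.2] rot [-0.003  0.005 -0.021]
[5.7, -4.2, 3.2, -0.003, 0.005, -0.021, 1.0],
```

View pics/w8.png

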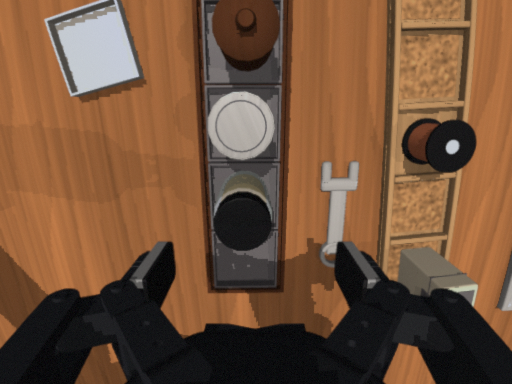

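Run:
```python
from h import *
s=state()
print('jar',atz('wrist',(243,222),.091,s),'tin',atz('wrist',(241.5,126),.073,s),'pot',atz('wrist',(246,18),.081,s))
plan([.463,.0225,.107],-.03,1,n=1)
```

```text
jar [0.46180484 0.02294877 0.091     ] tin [0.46338362 0.08996631 0.073     ] pot [0.46939863 0.15792971 0.081     ]
t 11.88 at [0.4674 0.0254 0.2057] w 0.0855 rows 1
total tool mm [98.6 -6.3  2.6] rot [-0.003  0.005 -0.021]
[98.6, -6.3, 2.6, -0.003, 0.005, -0.021, 1.0],
```

Call:
drive_tool:
  steps:
    - [[5, -4, 3, -0.003, 0.005, -0.021, 1], [25, -2, 0, 0, 0, 0, 1], [30, 0, 0, 0, 0, 0, 1], [25, 0, 0, 0, 0, 0, 1], [10, 0, 0, 0, 0, 0, 1], [0, 0, 0, 0, 0, 0, 1]]

```text
time_s: 12.62
tcp_pos: [0.4687, 0.0183, 0.1076]
ee_rot: [74.2, 89.9, -17.7]
contact_force: [0.9, 0.5, -0.5]
width: 0.0855
```

Run:
```python
from h import *
plan([.462,.0227,.103],-.03,1,n=1)
```

```text
t 12.62 at [0.4687 0.0183 0.1076] w 0.0855 rows 1
total tool mm [ 4.6 -6.8 -4.2] rot [-0.003  0.001 -0.002]
[4.6, -6.8, -4.2, -0.003, 0.001, -0.002, 1.0],
```

Call:
drive_tool:
  steps:
    - [[2, -6, -4, -0.003, 0, -0.002, 1], [3, -2, -1, 0, 0, 0, 1], [0, 0, 0, 0, 0, 0, 1]]

```text
time_s: 13.0
tcp_pos: [0.4617, 0.0237, 0.104]
ee_rot: [76.6, 89.8, -15.1]
contact_force: [0.1, -0.0, -0.1]
width: 0.0854
```

Call:
drive_tool:
  steps:
    - [[0, 0, 1, 0, 0, 0, 0], [0, 0, 0, 0, 0, 0, -1], [0, 0, 0, 0, 0, 0, -1], [0, 0, 0, 0, 0, 0, -1], [0, 0, 0, 0, 0, 0, -1], [0, 0, 0, 0, 0, 0, -1]]

```text
time_s: 13.75
tcp_pos: [0.462, 0.0227, 0.1049]
ee_rot: [79.7, 89.7, -11.9]
contact_force: [-0.3, 0.6, 1.2]
width: 0.047
```

Call:
drive_tool:
  steps:
    - [[-10, 0, 0, 0, 0, 0, -1], [-25, 0, 0, 0, 0, 0, -1], [-30, 0, 0, 0, 0, 0, -1], [-20, 0, 0, 0, 0, 0, -1], [0, 0, 0, 0, 0, 0, -1]]

```text
time_s: 14.38
tcp_pos: [0.4614, 0.0227, 0.1933]
ee_rot: [78.4, 89.7, -13.2]
contact_force: [0.5, 0.3, -1.6]
width: 0.0473
```

Run:
```python
from h import *
plan([.6462,-.0043,.195],.045,-1,smax=40)
im=optics.snapshot('wrist'); cv2.imwrite('pics/w9.png',im)
```

```text
t 14.38 at [0.4614 0.0227 0.1933] w 0.0473 rows 5
total tool mm [ -0.7 185.5  21.6] rot [-0.074  0.001 -0.005]
[-0.1, 37.1, 4.3, -0.015, 0.0, -0.001, -1.0],
[-0.2, 37.0, 4.9, -0.015, 0.0, -0.001, -1.0],
[-0.2, 37.0, 5.4, -0.015, 0.0, -0.001, -1.0],
[-0.3, 36.9, 6.0, -0.015, 0.0, -0.001, -1.0],
[-0.3, 36.8, 6.5, -0.015, 0.0, -0.001, -1.0],
```

View pics/w9.png

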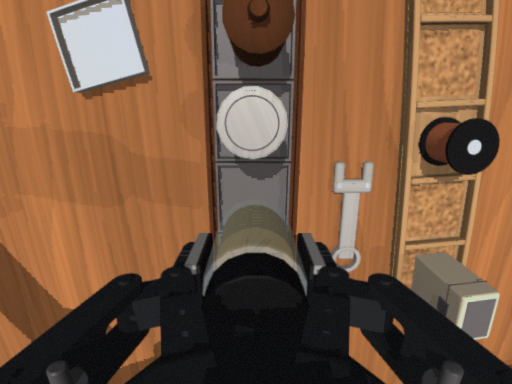

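Call:
drive_tool:
  steps:
    - [[-1, 28, 4, -0.015, 0, -0.001, -1], [-1, 38, 5, -0.015, 0, -0.001, -1], [-1, 38, 5, -0.015, 0, -0.001, -1], [-1, 38, 6, -0.015, 0, -0.001, -1], [-1, 28, 3, -0.012, 0, 0, -1], [0, 12, 1, 0, 0, 0, -1], [0, 0, 0, 0, 0, 0, -1]]

```text
time_s: 15.3
tcp_pos: [0.6418, -0.0004, 0.1863]
ee_rot: [-95.3, 88.8, 177.2]
contact_force: [0.4, 0.0, -0.2]
width: 0.0474
```

Run:
```python
from h import *
plan([.6462,-.0043,.12],.045,-1,n=1)
s=state()
im=optics.snapshot('wrist'); cv2.imwrite('pics/w10.png',im)
r=[.643,.0655,.045]
for x,y in ((-33,35),(33,35),(-33,-35),(33,-35)):
    print((x,y),project('wrist',[r[0]+(x-.045*y)/1e3,r[1]+(.045*x+y)/1e3,.016],s).round())
```

```text
t 15.3 at [ 6.418e-01 -4.000e-04  1.863e-01] w 0.0474 rows 1
total tool mm [66.2  5.6  4.2] rot [-0.    -0.002  0.02 ]
[66.2, 5.6, 4.2, -0.0, -0.002, 0.02, -1.0],
(-33, 35) [[223.  80.]]
(33, 35) [[303.  80.]]
(-33, -35) [[225. 164.]]
(33, -35) [[300. 164.]]
```

View pics/w10.png

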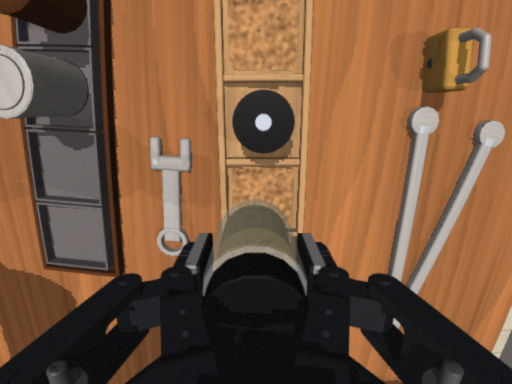

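Call:
drive_tool:
  steps:
    - [[0, 6, 3, 0, -0.002, 0.02, -1], [15, 3, 0, 0, 0, 0, -1], [22, 0, 0, 0, 0, 0, -1], [20, 0, 0, 0, 0, 0, -1], [8, 0, 0, 0, 0, 0, -1], [0, 0, 0, 0, 0, 0, -1]]

```text
time_s: 16.1
tcp_pos: [0.6463, -0.0025, 0.1177]
ee_rot: [-98.5, 89.8, 174.0]
contact_force: [0.5, 0.3, -1.9]
width: 0.0477
```

Run:
```python
from h import *
plan([.6462,-.0033,.105],.045,-1,n=1)
```

```text
t 16.1 at [ 0.6463 -0.0025  0.1177] w 0.0477 rows 1
total tool mm [12.7 -0.1  0.8] rot [-0.    -0.     0.003]
[12.7, -0.1, 0.8, -0.0, -0.0, 0.003, -1.0],
```

Call:
drive_tool:
  steps:
    - [[6, 0, 1, 0, 0, 0.003, -1], [5, 0, 0, 0, 0, 0, -1], [3, 0, 0, 0, 0, 0, -1], [3, 0, 0, 0, 0, 0, -1]]

```text
time_s: 16.6
tcp_pos: [0.6473, -0.0036, 0.1049]
ee_rot: [86.5, 89.8, -0.9]
contact_force: [-6.9, 1.3, 25.4]
width: 0.0472
```

Floor contact at z=0.105, as expected. Releasing.

Call:
drive_tool:
  steps:
    - [[-1, 0, 0, 0, 0, 0, -1], [0, 0, 0, 0, 0, 0, 0.3], [0, 0, 0, 0, 0, 0, 1], [0, 0, 0, 0, 0, 0, 1], [0, 0, 0, 0, 0, 0, 1], [-10, 0, 0, 0, 0, 0, 1], [-40, 0, 0, 0, 0, 0, 1], [-45, 0, 0, 0, 0, 0, 1]]

```text
time_s: 17.6
tcp_pos: [0.6455, -0.0035, 0.2007]
ee_rot: [-109.6, 89.9, 163.0]
contact_force: [0.2, 0.2, 0.5]
width: 0.0856
```

Run:
```python
from h import *
im=optics.snapshot('wrist'); cv2.imwrite('pics/w11.png',im)
plan([.4635,.0895,.20],-.03,1,smax=42)
```

```text
t 17.65 at [ 0.6485 -0.0037  0.2079] w 0.0856 rows 5
total tool mm [   6.1 -180.7 -101.5] rot [ 0.075  0.001 -0.01 ]
[1.2, -36.1, -20.3, 0.015, 0.0, -0.002, 1.0],
[1.3, -36.4, -19.8, 0.015, 0.0, -0.002, 1.0],
[1.4, -36.7, -19.2, 0.015, 0.0, -0.002, 1.0],
[1.4, -37.0, -18.7, 0.015, 0.0, -0.002, 1.0],
[1.5, -37.3, -18.1, 0.015, 0.0, -0.002, 1.0],
```

View pics/w11.png

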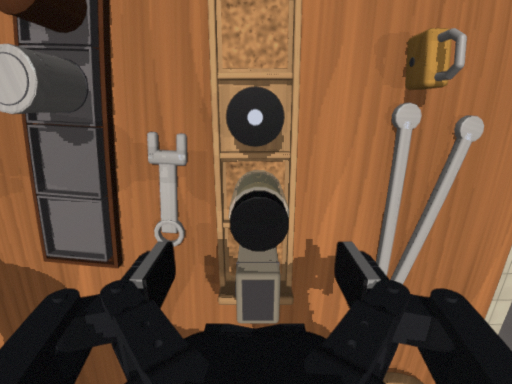

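The jar stands upright in bay -70. Tin next.

Call:
drive_tool:
  steps:
    - [[1, -36, -20, 0.015, 0, -0.002, 1], [1, -37, -20, 0.015, 0, -0.002, 1], [1, -37, -19, 0.015, 0, -0.002, 1], [1, -37, -19, 0.015, 0, -0.002, 1], [1, -28, -14, 0.015, 0, 0, 1], [0, -5, -4, 0, 0, 0, 1], [0, 0, 0, 0, 0, 0, 1]]

```text
time_s: 18.52
tcp_pos: [0.4659, 0.0915, 0.2071]
ee_rot: [87.1, 89.0, -4.8]
contact_force: [0.6, 1.0, 0.5]
width: 0.0853
```

Run:
```python
from h import *
im=optics.snapshot('wrist'); cv2.imwrite('pics/w12.png',im)
plan([.4635,.0895,.10],-.03,1,n=1)
```

```text
t 18.57 at [0.4662 0.0913 0.207 ] w 0.085 rows 1
total tool mm [107.   -4.5   1.8] rot [-0.003  0.001 -0.018]
[107.0, -4.5, 1.8, -0.003, 0.001, -0.018, 1.0],
```

View pics/w12.png

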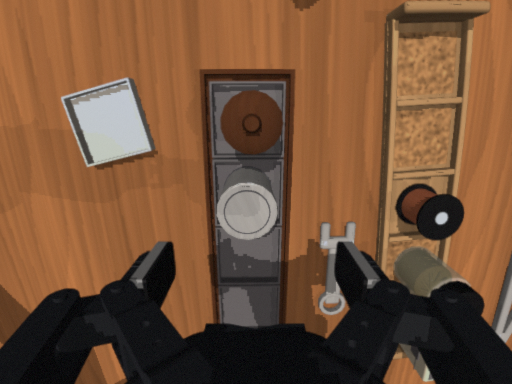

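Run:
```python
from h import *
s=state()
print('tin',atz('wrist',(248,212),.073,s),'pot',atz('wrist',(252,124),.081,s))
```

```text
tin [0.46389285 0.0897266  0.073     ] pot [0.46942034 0.15781893 0.081     ]
```

Call:
drive_tool:
  steps:
    - [[5, -2, 1, -0.003, 0.001, -0.018, 1], [28, -2, 0, 0, 0, 0, 1], [30, 0, 0, 0, 0, 0, 1], [28, 0, 0, 0, 0, 0, 1], [10, 0, 0, 0, 0, 0, 1], [0, 0, 0, 0, 0, 0, 1]]

```text
time_s: 19.32
tcp_pos: [0.4697, 0.0875, 0.1025]
ee_rot: [80.7, 89.9, -11.2]
contact_force: [-0.4, 0.1, 0.9]
width: 0.0851
```

Run:
```python
from h import *
plan([.4637,.0897,.098],-.03,1,n=1)
```

```text
t 19.32 at [0.4697 0.0875 0.1025] w 0.0851 rows 1
total tool mm [ 4.5 -6.1 -2. ] rot [-0.004  0.    -0.002]
[4.5, -6.1, -2.0, -0.004, 0.0, -0.002, 1.0],
```

Call:
drive_tool:
  steps:
    - [[2, -6, -2, -0.004, 0, -0.002, 1], [3, -1, 0, 0, 0, 0, 1], [0, 0, 0, 0, 0, 0, 1]]

```text
time_s: 19.7
tcp_pos: [0.4639, 0.0898, 0.099]
ee_rot: [88.9, 89.8, -2.8]
contact_force: [0.1, 0.1, -0.8]
width: 0.0851
```

Call:
drive_tool:
  steps:
    - [[0, 0, 0, 0, 0, 0, 0], [0, 0, 0, 0, 0, 0, -1], [0, 0, 0, 0, 0, 0, -1], [0, 0, 0, 0, 0, 0, -1], [0, 0, 0, 0, 0, 0, -1], [0, 0, 0, 0, 0, 0, -1]]

```text
time_s: 20.45
tcp_pos: [0.4639, 0.09, 0.1]
ee_rot: [90.5, 89.7, -1.1]
contact_force: [-0.6, -0.6, 1.1]
width: 0.0473
```

Call:
drive_tool:
  steps:
    - [[-10, 0, 0, 0, 0, 0, -1], [-25, 0, 0, 0, 0, 0, -1], [-30, 0, 0, 0, 0, 0, -1], [-20, 0, 0, 0, 0, 0, -1], [0, 0, 0, 0, 0, 0, -1]]

```text
time_s: 21.08
tcp_pos: [0.4633, 0.0899, 0.188]
ee_rot: [88.7, 89.7, -3.0]
contact_force: [0.2, -0.9, -0.6]
width: 0.0474
```

Run:
```python
from h import *
plan([.6401,.1370,.19],.045,-1,smax=40)
im=optics.snapshot('wrist'); cv2.imwrite('pics/w13.png',im)
```

```text
t 21.07 at [0.4633 0.0899 0.188 ] w 0.0474 rows 5
total tool mm [ -1.2 175.3 -52.3] rot [-0.074  0.    -0.004]
[-0.2, 35.1, -10.5, -0.015, 0.0, -0.001, -1.0],
[-0.3, 35.2, -9.9, -0.015, 0.0, -0.001, -1.0],
[-0.3, 35.4, -9.4, -0.015, 0.0, -0.001, -1.0],
[-0.3, 35.5, -8.9, -0.015, 0.0, -0.001, -1.0],
[-0.4, 35.6, -8.4, -0.015, 0.0, -0.001, -1.0],
```

View pics/w13.png

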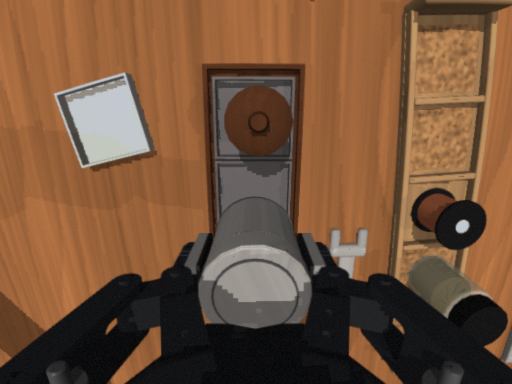

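Tin held and lifted. Moving it to bay +70.

Call:
drive_tool:
  steps:
    - [[-1, 28, -9, -0.015, 0, -0.001, -1], [-1, 36, -10, -0.015, 0, -0.001, -1], [-1, 36, -10, -0.015, 0, -0.001, -1], [-1, 36, -9, -0.015, 0, -0.001, -1], [-1, 26, -7, -0.012, 0, 0, -1], [0, 10, -3, 0, 0, 0, -1], [0, 0, 0, 0, 0, 0, -1]]

```text
time_s: 22.0
tcp_pos: [0.6331, 0.1391, 0.1804]
ee_rot: [-85.5, 88.8, -173.0]
contact_force: [-1.1, -0.6, -3.0]
width: 0.0474
```

Run:
```python
from h import *
plan([.6401,.1370,.11],.045,-1,n=1)
s=state()
im=optics.snapshot('wrist'); cv2.imwrite('pics/w14.png',im)
r=[.643,.0665,.045]
for x,y in ((-33,35),(33,35),(-33,105),(33,105)):
    print((x,y),project('wrist',[r[0]+(x-.045*y)/1e3,r[1]+(.045*x+y)/1e3,.016],s).round())
```

```text
t 22.0 at [0.6331 0.1391 0.1804] w 0.0474 rows 1
total tool mm [70.3  8.4  2.2] rot [-0.001  0.002  0.021]
[70.3, 8.4, 2.2, -0.001, 0.002, 0.021, -1.0],
(-33, 35) [[230. 236.]]
(33, 35) [[300. 237.]]
(-33, 105) [[227. 163.]]
(33, 105) [[304. 163.]]
```

View pics/w14.png

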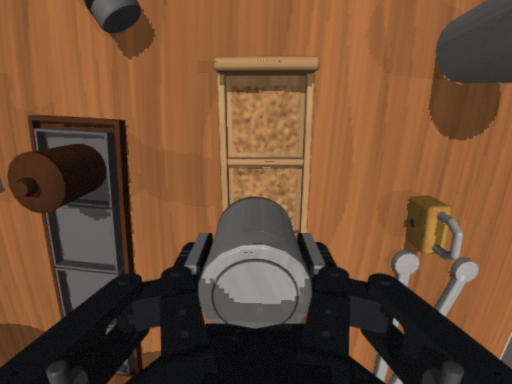

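Call:
drive_tool:
  steps:
    - [[0, 8, 1.5, -0.001, 0.002, 0.021, -1], [18, 3, 0, 0, 0, 0, -1], [24, 0, 0, 0, 0, 0, -1], [20, 0, 0, 0, 0, 0, -1], [8, 0, 0, 0, 0, 0, -1], [0, 0, 0, 0, 0, 0, -1]]

```text
time_s: 22.8
tcp_pos: [0.64, 0.1364, 0.1058]
ee_rot: [-88.3, 89.8, -175.8]
contact_force: [-0.3, 1.0, -2.6]
width: 0.0471
```

Run:
```python
from h import *
plan([.6401,.1375,.1],.045,-1,n=1)
```

```text
t 22.8 at [0.64   0.1364 0.1058] w 0.0471 rows 1
total tool mm [ 5.8  0.1 -1.1] rot [-0.001  0.     0.004]
[5.8, 0.1, -1.1, -0.001, 0.0, 0.004, -1.0],
```

Call:
drive_tool:
  steps:
    - [[3, 0, -1, 0, 0, 0.004, -1], [3, 0, 0, 0, 0, 0, -1], [3, 0, 0, 0, 0, 0, -1], [3, 0, 0, 0, 0, 0, -1]]

```text
time_s: 23.3
tcp_pos: [0.6409, 0.1375, 0.0999]
ee_rot: [88.3, 89.7, 0.9]
contact_force: [-6.0, -1.0, 16.4]
width: 0.0473
```

Call:
drive_tool:
  steps:
    - [[-1, 0, 0, 0, 0, 0, -1], [0, 0, 0, 0, 0, 0, 0.3], [0, 0, 0, 0, 0, 0, 1], [0, 0, 0, 0, 0, 0, 1], [0, 0, 0, 0, 0, 0, 1], [-10, 0, 0, 0, 0, 0, 1], [-40, 0, 0, 0, 0, 0, 1], [-45, 0, 0, 0, 0, 0, 1]]

```text
time_s: 24.3
tcp_pos: [0.6394, 0.1374, 0.1963]
ee_rot: [4.7, 90.0, -82.8]
contact_force: [0.8, 0.6, -0.3]
width: 0.0856
```

Run:
```python
from h import *
im=optics.snapshot('wrist'); cv2.imwrite('pics/w15.png',im)
plan([.4695,.1575,.20],-.03,1,smax=42)
```

```text
t 24.35 at [0.6424 0.1378 0.2035] w 0.0851 rows 5
total tool mm [   1.5 -171.8  -27.4] rot [ 0.075 -0.001 -0.012]
[0.3, -34.4, -5.5, 0.015, -0.0, -0.002, 1.0],
[0.4, -34.4, -5.0, 0.015, -0.0, -0.002, 1.0],
[0.5, -34.5, -4.4, 0.015, -0.0, -0.002, 1.0],
[0.5, -34.6, -3.9, 0.015, -0.0, -0.002, 1.0],
[0.6, -34.6, -3.4, 0.015, -0.0, -0.002, 1.0],
```

View pics/w15.png

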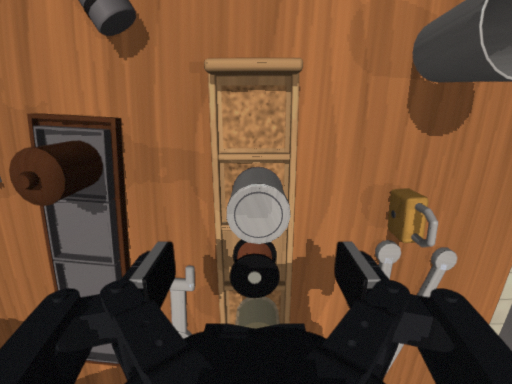

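The tin stands in bay +70. Pot next.

Call:
drive_tool:
  steps:
    - [[0, -34, -5, 0.015, 0, -0.002, 1], [0, -35, -5, 0.015, 0, -0.002, 1], [0, -35, -4, 0.015, 0, -0.002, 1], [0, -35, -4, 0.015, 0, -0.002, 1], [0, -26, -3, 0.015, 0, 0, 1], [0, -5, -1, 0, 0, 0, 1], [0, 0, 0, 0, 0, 0, 1]]

```text
time_s: 25.22
tcp_pos: [0.4708, 0.1581, 0.2079]
ee_rot: [100.1, 88.9, 8.3]
contact_force: [-0.2, -0.1, -0.0]
width: 0.0855
```

Run:
```python
from h import *
im=optics.snapshot('wrist'); cv2.imwrite('pics/w16.png',im)
plan([.4695,.1578,.097],-.03,1,n=1)
```

```text
t 25.27 at [0.4711 0.1581 0.2079] w 0.0853 rows 1
total tool mm [110.8  -3.7   0.7] rot [-0.003 -0.003 -0.019]
[110.8, -3.7, 0.7, -0.003, -0.003, -0.019, 1.0],
```

View pics/w16.png

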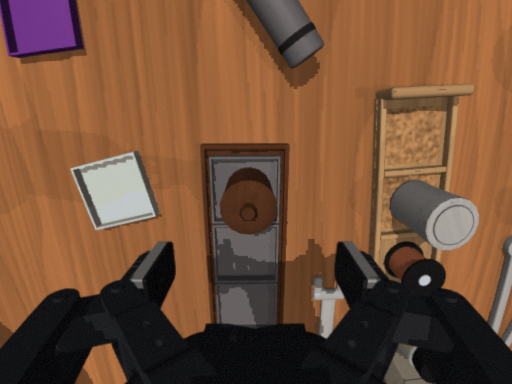

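Run:
```python
from h import *
print(atz('wrist',(248,212),.081,state()))
```

```text
[0.46916467 0.15971799 0.081     ]
```

Call:
drive_tool:
  steps:
    - [[5, -1, 0, -0.003, -0.003, -0.019, 1], [30, -2, 0, 0, 0, 0, 1], [30, 0, 0, 0, 0, 0, 1], [28, 0, 0, 0, 0, 0, 1], [10, 0, 0, 0, 0, 0, 1], [0, 0, 0, 0, 0, 0, 1]]

```text
time_s: 26.02
tcp_pos: [0.4757, 0.1579, 0.101]
ee_rot: [104.8, 89.9, 13.0]
contact_force: [-0.1, 0.5, 0.4]
width: 0.0852
```

Run:
```python
from h import *
plan([.4695,.1578,.097],-.03,1,n=1)
```

```text
t 26.02 at [0.4757 0.1579 0.101 ] w 0.0852 rows 1
total tool mm [ 4.  -6.2  0.3] rot [-0.002 -0.001 -0.002]
[4.0, -6.2, 0.3, -0.002, -0.001, -0.002, 1.0],
```

Call:
drive_tool:
  steps:
    - [[2, -6, -1, -0.002, 0, -0.002, 1], [3, -2, -1, 0, 0, 0, 1], [0, 0, 0, 0, 0, 0, 1]]

```text
time_s: 26.4
tcp_pos: [0.4688, 0.1606, 0.0976]
ee_rot: [110.7, 89.8, 19.0]
contact_force: [-0.0, -0.6, 0.2]
width: 0.0849
```

Call:
drive_tool:
  steps:
    - [[0, 0, 0, 0, 0, 0, 0], [0, 0, 0, 0, 0, 0, -1], [0, 0, 0, 0, 0, 0, -1], [0, 0, 0, 0, 0, 0, -1], [0, 0, 0, 0, 0, 0, -1], [0, 0, 0, 0, 0, 0, -1]]

```text
time_s: 27.15
tcp_pos: [0.4693, 0.1608, 0.0987]
ee_rot: [108.6, 89.6, 16.9]
contact_force: [0.2, -0.2, 1.5]
width: 0.0449
```

Call:
drive_tool:
  steps:
    - [[-10, 0, 0, 0, 0, 0, -1], [-25, 0, 0, 0, 0, 0, -1], [-30, 0, 0, 0, 0, 0, -1], [-20, 0, 0, 0, 0, 0, -1], [0, 0, 0, 0, 0, 0, -1]]

```text
time_s: 27.78
tcp_pos: [0.4684, 0.1604, 0.1872]
ee_rot: [107.6, 89.7, 15.9]
contact_force: [-0.2, 0.4, -1.3]
width: 0.045
```

Run:
```python
from h import *
plan([.637,.207,.19],.045,-1,smax=40)
im=optics.snapshot('wrist'); cv2.imwrite('pics/w17.png',im)
```

```text
t 27.77 at [0.4684 0.1604 0.1872] w 0.045 rows 5
total tool mm [ -1.9 167.2 -51.5] rot [-0.074 -0.001 -0.005]
[-0.4, 33.4, -10.3, -0.015, -0.0, -0.001, -1.0],
[-0.4, 33.6, -9.8, -0.015, -0.0, -0.001, -1.0],
[-0.5, 33.7, -9.3, -0.015, -0.0, -0.001, -1.0],
[-0.5, 33.9, -8.8, -0.015, -0.0, -0.001, -1.0],
[-0.5, 34.0, -8.3, -0.015, -0.0, -0.001, -1.0],
```

View pics/w17.png

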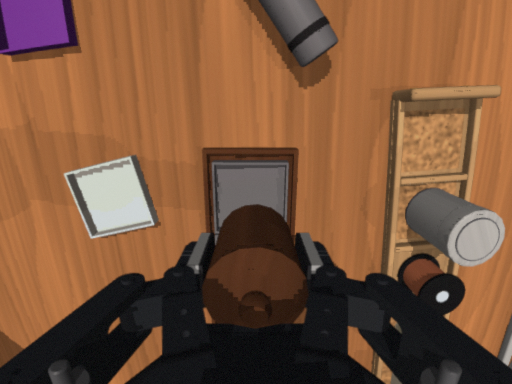

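Call:
drive_tool:
  steps:
    - [[-1, 26, -9, -0.015, 0, -0.001, -1], [-1, 35, -10, -0.015, 0, -0.001, -1], [-1, 35, -10, -0.015, 0, -0.001, -1], [-1, 35, -9, -0.015, 0, -0.001, -1], [-1, 26, -7, -0.012, 0, 0, -1], [0, 10, -3, 0, 0, 0, -1], [0, 0, 0, 0, 0, 0, -1]]

```text
time_s: 28.7
tcp_pos: [0.6331, 0.2089, 0.1802]
ee_rot: [-83.4, 88.8, -170.8]
contact_force: [-0.4, 0.7, -0.8]
width: 0.045
```

Run:
```python
from h import *
plan([.637,.207,.11],.045,-1,n=1)
s=state()
im=optics.snapshot('wrist'); cv2.imwrite('pics/w18.png',im)
r=[.643,.067,.045]
for x,y,z in ((-33,105,.016),(33,105,.016),(-33,172,.016),(33,172,.016),(-39,172,.036),(39,172,.036)):
    print((x,y),project('wrist',[r[0]+(x-.045*y)/1e3,r[1]+(.045*x+y)/1e3,z],s).round())
```

```text
t 28.7 at [0.6331 0.2089 0.1802] w 0.045 rows 1
total tool mm [70.1  5.2  1.9] rot [-0.     0.002  0.02 ]
[70.1, 5.2, 1.9, -0.0, 0.002, 0.02, -1.0],
(-33, 105) [[226. 236.]]
(33, 105) [[296. 236.]]
(-33, 172) [[224. 165.]]
(33, 172) [[300. 165.]]
(-39, 172) [[213. 170.]]
(39, 172) [[311. 170.]]
```

View pics/w18.png

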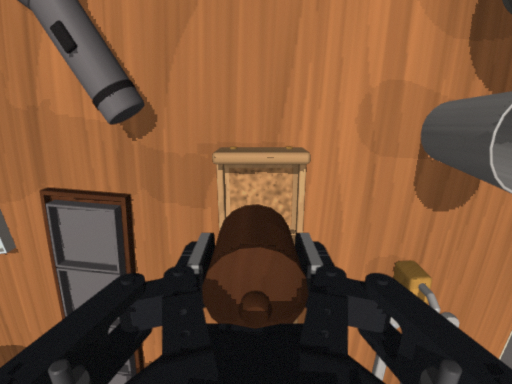

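Call:
drive_tool:
  steps:
    - [[0, 5, 0, 0, 0.002, 0.02, -1], [18, 2, 0, 0, 0, 0, -1], [24, 0, 0, 0, 0, 0, -1], [20, 0, 0, 0, 0, 0, -1], [8, 0, 0, 0, 0, 0, -1], [0, 0, 0, 0, 0, 0, -1]]

```text
time_s: 29.5
tcp_pos: [0.6353, 0.2078, 0.1057]
ee_rot: [-71.0, 89.8, -158.5]
contact_force: [-0.6, 1.3, -1.3]
width: 0.0451
```

Run:
```python
from h import *
plan([.637,.2085,.099],.045,-1,n=1)
im=optics.snapshot('side')[90:250,120:330]; cv2.imwrite('pics/d19.png',cv2.resize(im,None,fx=3.7,fy=3.7,interpolation=cv2.INTER_CUBIC))
```

```text
t 29.5 at [0.6353 0.2078 0.1057] w 0.0451 rows 1
total tool mm [ 6.7  1.8 -0.7] rot [-0.001  0.001  0.004]
[6.7, 1.8, -0.7, -0.001, 0.001, 0.004, -1.0],
```

View pics/d19.png

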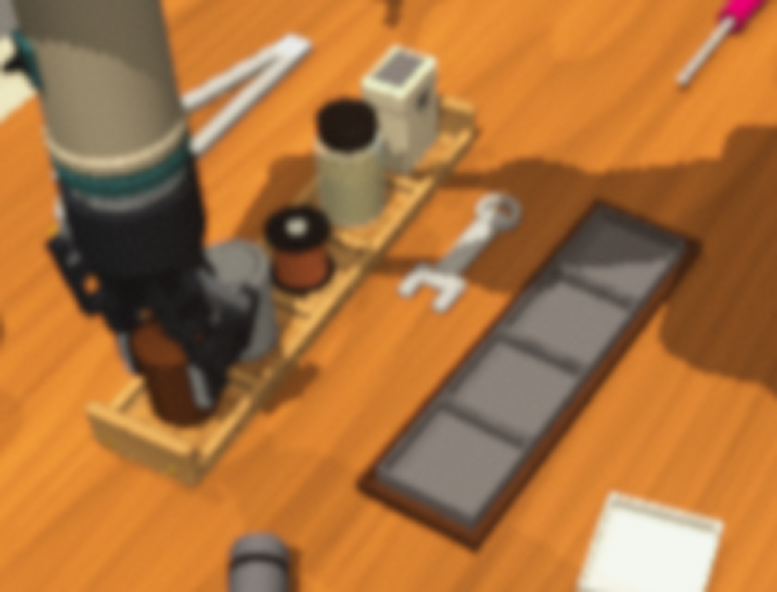

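The pot is over its bay and the other three stand upright. Lowering to the floor.

Call:
drive_tool:
  steps:
    - [[3, 2, -1, 0, 0, 0.004, -1], [3, 0, 0, 0, 0, 0, -1], [3, 0, 0, 0, 0, 0, -1], [3, 0, 0, 0, 0, 0, -1]]

```text
time_s: 30.05
tcp_pos: [0.6389, 0.2092, 0.0986]
ee_rot: [85.5, 89.6, -2.0]
contact_force: [-6.0, -2.1, 23.3]
width: 0.0452
```

Call:
drive_tool:
  steps:
    - [[-1, 0, 0, 0, 0, 0, -1], [0, 0, 0, 0, 0, 0, 0.3], [0, 0, 0, 0, 0, 0, 1], [0, 0, 0, 0, 0, 0, 1], [0, 0, 0, 0, 0, 0, 1], [-10, 0, 0, 0, 0, 0, 1], [-40, 0, 0, 0, 0, 0, 1], [-45, 0, 0, 0, 0, 0, 1]]

```text
time_s: 31.05
tcp_pos: [0.6368, 0.2089, 0.194]
ee_rot: [-32.0, 89.9, -119.4]
contact_force: [0.4, 0.5, 0.7]
width: 0.0856
```

Run:
```python
from h import *
plan([.55,.17,.41],0,1,smax=50)
```

```text
t 31.05 at [0.6368 0.2089 0.194 ] w 0.0856 rows 5
total tool mm [-215.9  -88.7   35.4] rot [0.044 0.002 0.001]
[-43.2, -17.7, 7.1, 0.009, 0.0, 0.0, 1.0],
[-43.2, -17.7, 7.2, 0.009, 0.0, 0.0, 1.0],
[-43.2, -17.6, 7.4, 0.009, 0.0, 0.0, 1.0],
[-43.2, -17.5, 7.5, 0.009, 0.0, 0.0, 1.0],
[-43.2, -17.4, 7.6, 0.009, 0.0, 0.0, 1.0],
```

Call:
drive_tool:
  steps:
    - [[-43, -12, 7, 0.009, 0, 0, 1], [-43, -12, 7, 0.009, 0, 0, 1], [-43, -12, 7, 0.009, 0, 0, 1], [-43, -12, 7, 0.009, 0, 0, 1], [-43, -12, 7, 0.009, 0, 0, 1], [0, 0, 0, 0, 0, 0, 1], [0, 0, 0, 0, 0, 0, 1]]

```text
time_s: 31.92
tcp_pos: [0.5752, 0.1716, 0.4254]
ee_rot: [93.8, 89.2, 3.7]
contact_force: [0.1, 0.7, -0.3]
width: 0.0854
```

Run:
```python
from h import *
s=state(); print(s['tcp_pos'])
im=optics.snapshot('wrist'); print(im.shape)
cv2.imwrite('pics/w20.png',cv2.resize(im[60:330,150:400],None,fx=2.2,fy=2.2,interpolation=cv2.INTER_CUBIC))
a=optics.snapshot('scene')[150:350,140:400]; cv2.imwrite('pics/s20.png',cv2.resize(a,None,fx=3,fy=3,interpolation=cv2.INTER_CUBIC))
a=optics.snapshot('side')[90:250,120:330]; cv2.imwrite('pics/d20.png',cv2.resize(a,None,fx=3.7,fy=3.7,interpolation=cv2.INTER_CUBIC))
import json; json.dump({k:np.array(v).tolist() for k,v in s.items()},open('w20.json','w'))
```

```text
[0.57515557 0.17157297 0.42536189]
(384, 512, 3)
```

View pics/w20.png

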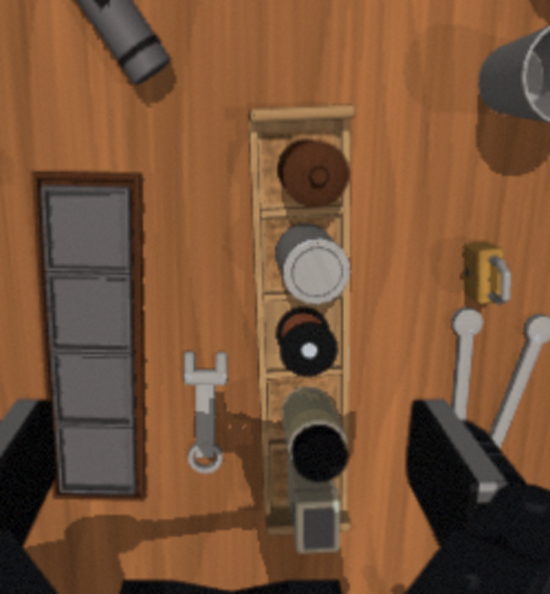

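View pics/s20.png

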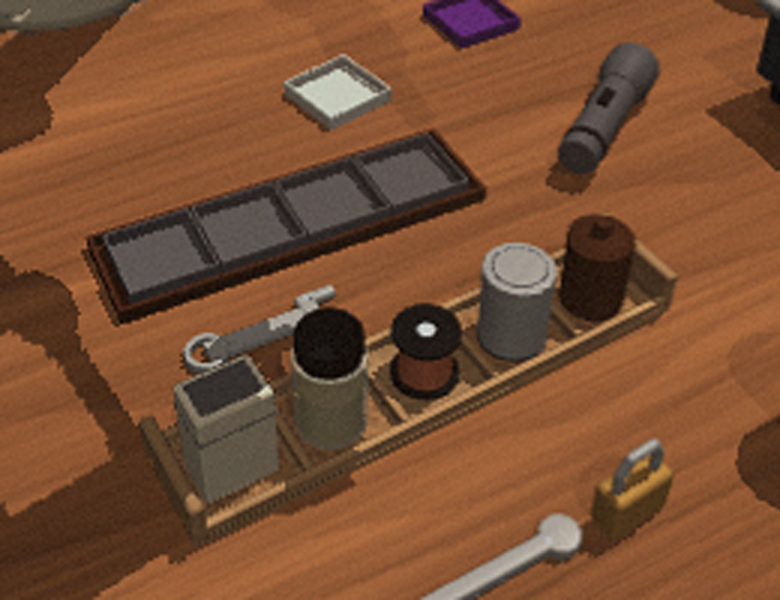

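View pics/d20.png

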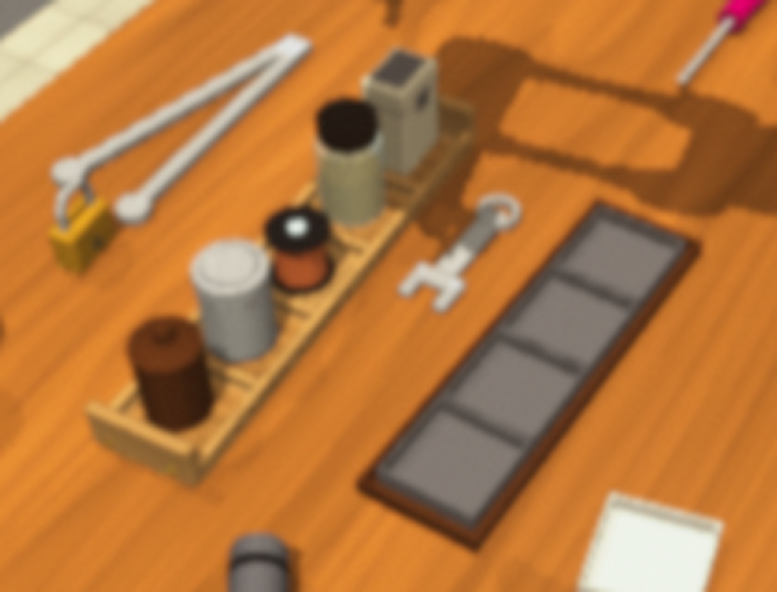

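```bash
sed -e "s/w1.json/w20.json/; s/f=2.75/f=2.2/; s/-.5+165/-.5+150/; s/-.5+85/-.5+60/" fit.py | sed '/^pk=/c pk={(-33,105):(260,212),(33,105):(344,209),(-33,35):(263,296),(-33,-35):(265,375),(33,-35):(343,374),(-33,-105):(267,443)}' | sed '/^r=least/q' > fit2.py
cat >> fit2.py <<'E'
c,sn=np.cos(r.x[2]),np.sin(r.x[2])
for n,z,uv in (('pot',.080,(319,175)),('tin',.072,(317,271)),('jar',.090,(319,453)),('case',.082,(317,526)),('reel',.048,(309,350))):
    d=atz('wrist',W(*uv),z,s)[:2]-r.x[:2]; print(n,'rack xy mm',(1e3*np.array([c*d[0]+sn*d[1],-sn*d[0]+c*d[1]])).round(1))
E
python3 fit2.py
```

```text
rack [0.6432 0.0682 0.0376] [[0.6, 0.2], [-0.2, 0.1], [0.2, 0.3], [0.1, -0.4], [-0.7, -1.5], [-0.0, 1.2]]
pot rack xy mm [  3.2 139.2]
tin rack xy mm [ 3.  69.6]
jar rack xy mm [  2.4 -69.6]
case rack xy mm [   2.5 -142.9]
reel rack xy mm [ 0.4 -1.4]
```

All four are within 4 mm of their bay centres, upright, and the reel has not moved. Handing in.

```bash
python3 -c "
from h import *
print(ticket.hand_in())"
```

```text
the job is handed in; nothing more can be done
None
```

All four containers are in the rack in their original order. From left to right as the robot sees it: tack pot, washer tin, (reel), hook jar, screw case. I handed the job in at about 32 s; `hand_in` gave no verdict.

- **Position:** in the final wrist view, each container was about 3 mm or less from its bay centre, along and across the rack. The reel stood within about 2 mm of the centre of its bay, where it was at the start.
- **Upright and flat:** by eye in the final scene, side and wrist pictures, all four stand upright on their bay floors. I did not measure lean. Each was lowered until the wrist force showed floor contact (16–25 N) before release.
- **Clear of the robot:** the arm ended open and well above the rack, touching nothing.
- **Disagreements:** the cameras differed by up to about 8 mm on where the rack and the objects stood at the start. I used the wrist camera values, nudged by close-up views of the partitions, and this stayed within the 16 mm tolerance. At the left end board, one close-up suggested the rack sat about 5 mm further left than my estimate. I moved the pot 1.5 mm that way, and the final fit put it 0.8 mm off along the rack.

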